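# Put the knob back on the jogger's hold-to-run control and run it

### The job

The jogger's small hand control has been knocked over and its knob has come off: stand the control upright on its rubber foot and let go of it, then turn the knob so that the flat in its bore matches the flat of the spindle, push it fully home on the spindle and press it in. It is a hold-to-run control, so finish while still holding the knob pressed down, with the control upright on the table and nothing but the knob touched; leave the other things on the table where they are.

Things in the scene. Friction and masses are not known exactly. Their poses are not given: they have to be found in the camera images.
- control_mid (a point): Centre of the loose hand control, a grey plastic box 110 mm from rubber foot to top end (x, to the top end) by 60 mm wide (y) by 38 mm thick (z, out of the face with black film and round lens). Starts lying on its back, face up, centre 19 mm above the table; x level, roughly to the robot's left. Upright: x points up, centre 55 mm high.
- control_foot (a point): Centre of the underside of the control's rubber foot (60 x 38 mm), 55 mm from control_mid along -x; same axes as control_mid. At table height (z = 0) when the control stands.
- spindle_tip (a point): Centre of the tip of the control's steel spindle, a D-shaft 14 mm in diameter with one deep flat, 3 mm from the axis, along its whole length; tip chamfered 1 mm. z points along the spindle out of the control, x square out of the flat. With the control upright it is 138 mm above the table, 20 mm clear of the bushing.
- plunger (a joint): How far the spindle is pressed into the control, m: 0 is out, 0.006 fully in. A spring pushes it back: about 4.5 N to start it, 9 N when fully in. It runs while pressed at least 4 mm.
- spindle (a joint): Turn of the spindle, rad, positive anticlockwise seen from above its tip; at 0 the flat looks the same way as the control's face. It starts between -0.5 and 0.5, is stiff (about 0.03 N m) and stays where it is left; stops at -2.4 and 2.4.
- knob_mid (a point): Centre of the loose round fluted black knob, 34 mm in diameter, 30 mm high, standing bore down; this point is 15 mm above its underside. z points up out of its top, x from its axis to the white pointer line that runs over its flat top and down its side. Fully home on the spindle this point is 1 mm beyond the spindle's tip.
- knob_seat (a point): Centre of the closed inner end of the knob's bore, 14 mm above its underside; same axes as knob_mid. It meets spindle_tip when the knob is fully home.
- control: The control as a whole; origin in the middle of its back, axes as control_mid. 0.3 to 0.65 kg, heavier at the foot. On the middle of its top end: a nut, a brass bushing 19 mm across and 8 mm high, and out of the bushing the spindle, its tip 28 mm from the top end.
- dial_knob: The knob as a whole, 35 g; origin at the centre of its underside, axes as knob_mid. Its blind bore from below is a D, 15.2 mm in diameter and 14 mm deep, flat 3.6 mm from the axis on the side of the pointer line (+x), mouth chamfered 1.5 mm (0.5 mm at the flat).
- cards_a: Banded pack of cards, 56 x 86 x 33 mm; origin at the centre of its underside. Leave alone.
- cards_b: Thinner banded pack of cards, 56 x 86 x 23 mm; origin at the centre of its underside. Leave alone.
- folder: Bone folder lying flat, 24 x 162 x 8 mm (long along its y); origin at the centre of its underside. Leave alone.
- glue: Glue stick standing, 24 mm in diameter, 86 mm high; origin at the centre of its underside. Leave alone.
- knocker: Wooden knocking block with a rubber face, 51 x 110 x 50 mm (long along its y); origin at the centre of its underside. Leave alone.
- cut_stick_w: White plastic stick, 10 x 270 x 10 mm (long along its y); origin at the centre of its underside. Leave alone.

How it is judged:
By the outcome, as a careful person would: the job done as asked, in the order asked, and still so for the second after the job is handed in, while the arm keeps its last pose, push and grip.
It also fails if it takes over 64 s, if anything falls off the work surface, if the arm or the gripper's body presses on something with over 40 N, if the wrist force passes 120 N, or if a joint passes its speed limit or range.

### The arm

A 6-joint arm with a two-finger parallel gripper is mounted at the origin on a cart in front of the work surface, level with it; the furniture and walls round the work are solid. World frame = base frame: x ahead of the robot, y to its left, z up, the work surface at z = 0. Lengths are in m, angles in rad, forces in N, time in s.
With the tool pointing down it reaches from about 0.425 to 0.925 m from the base axis. Payload 12.5 kg.
Tool frame: the origin (TCP) lies midway between the tips of the shut fingers; the grasp point (between the pads) lies 19 mm behind it; y points along the fingers, x is the direction in which the jaws open and shut, and the axes are right-handed (so a half turn about y gives the same grasp; the last joint's range is limited). The gripper opens to 85 mm and grips with 20 to 120 N. Pads are 22 mm wide; open, the fingers measure 114 mm over their backs; the gripper's body (76 mm by 85 mm) begins 54 mm behind the grasp point. The pads swing forward as they close: fully open they stand 13 mm farther back than shut.
Start: joints at [-1.352, 0.491, 1.559, -0, 1.092, -0.106], TCP at [0.199, -0.592, 0.231] pointing down, gripper open.
Joint ranges: [-3.1, 3.1], [-0.84, 2.19], [0.05, 2.79], [-1.13, 4.28], [0.06, 2.93], [-2.69, 2.69]. Speed limits (rad/s): [2.22, 2.22, 2.79, 3.14, 3.14, 3.14].

### API

Orientations are given as [roll, pitch, yaw] about the fixed x, y, z axes, in that order (R = Rz(yaw) Ry(pitch) Rx(roll)).
In Python, from workcell import sensors, vision, ticket, look_for, trace, mark_of gives the robot as it stands. The module is installed in compiled form; this text tells all that it offers.
- The arm moves only by the shell command python3 -m inch 'ROWS'. ROWS is JSON, a list of rows, each an object of numbers: "tx", "ty", "tz": the shift along the world's x, y, z in m; "rx", "ry", "rz": the turn, a rotation vector about the world's x, y, z in rad; "fingers": the closure in counts, from 0 (fully open) to 255 (shut). In form: [{"tx": .., "ty": .., "tz": .., "rx": .., "ry": .., "rz": .., "fingers": ..}, ...]. A call has 1 to 20 rows; each row is the pose to reach, as a shift and turn from the pose measured when the call began; what a row does not reach only later rows make up. A row lasts 1/8 s, in which the tool goes at most 62.5 mm and 10.7 degrees, less where a joint would pass 70% of its speed; a pose out of reach is approached as far as the arm can. A call with a gripper value outside its range is refused whole. The fingers move at their own pace and stop on an object; the grip force is fixed at half the most. Time passes only in rows, so rows that repeat a pose let the fingers close. It gives the time, the measured TCP pose, the force and the opening at its end, in the units of the state.
- sensors.state(): the state, without advancing time (a new reading comes with each control period).
- vision.get_image(name): name is "scene" or "side" or "wrist"; returns a dict with "color" (420x560x3 uint8, red, green, blue), "depth" (420x560 float32, m along the optical axis (not along the pixel's ray), 0 where there is no reading), "fov_y" (degrees; the focal length in pixels is half the picture's height over the tangent of half this angle, whatever the lens; pixels are square), "cx", "cy" (the principal point, pixels), "xyz" and "orientation" of the camera in the world. Camera axes: x right, y down, z forward; pixel columns grow to the right and rows downward; lengths in m; the calibration is good to about 2 mm. A picture is of the moment at which its call begins.
- ticket.hand_in(): hands the job in, once; it reports no verdict.
Trained networks look in a picture, given as the dict that the camera call returned (one of the last four; its "shot" number tells which), for a name from the list of things; names that differ only in an ending like _2 or _b are one class to them, and where a whole thing is asked for, a point or a joint stands for the part that bears it (a point fixed in the world has none). Each returns a list of dicts, best first, with "score" (0 to 1); they miss things now and then, are a little off and sometimes report something else, mostly with a low value. They report only what shows in the picture. A call takes as long as a camera call.
- look_for(picture, thing): "at" ([row, column] in pixels, amid what is visible of it).
- trace(picture, thing): "pixels" (420x560 bool, what is visible of it) and "at" ([row, column] in pixels, amid what is visible of it).
- mark_of(picture, thing): "at" ([row, column] in pixels: a listed point, or the origin of a listed thing).
The state is a dict: "clock": time; "joint_positions": joint angles; "qvel": joint speeds; "joint_efforts": joint torques, N m; "ee_pos": TCP position; "tcp_rot": TCP orientation; "ft_force": force on the tool from outside, world axes, zero at the start; "torque": the same for the moment, N m; "opening": finger opening in m.
Only numpy, scipy, OpenCV 4.12 (cv2) and the standard library are available. Lean on these libraries where they do the work, as an engineer would, in place of code of your own. Each camera call takes 0.05 s, during which the arm holds its last target.

## Working session

There is one attempt and no reset: what is moved stays moved. The work goes in short steps, Python scripts to look and compute and a shell command to move; the robot and the scene stay as the last step left them, time stands still between calls to the robot, and variables do not carry over. Pictures are saved under pics/ and viewed, and the job is handed in when it is done.

```bash
mkdir -p pics; cat > h.py <<'E'
import numpy as np, cv2
from workcell import sensors, vision, ticket, look_for, trace, mark_of
from scipy.spatial.transform import Rotation as R
def cam(p):
    f=p["color"].shape[0]/2/np.tan(np.radians(p["fov_y"])/2)
    return f,R.from_euler('xyz',p["orientation"]).as_matrix(),np.array(p["xyz"])
def ray(p,rc):
    f,Rm,c=cam(p); d=np.array([(rc[1]-p["cx"])/f,(rc[0]-p["cy"])/f,1.]); return c,Rm@d
def atz(p,rc,z):
    c,d=ray(p,rc); return c+d*(z-c[2])/d[2]
def bydepth(p,rc):
    c,d=ray(p,rc); return c+d*p["depth"][int(rc[0]),int(rc[1])]
def proj(p,X):
    f,Rm,c=cam(p); q=Rm.T@(np.array(X)-c); return np.array([p["cy"]+f*q[1]/q[2],p["cx"]+f*q[0]/q[2]])
def cloud(p,mask=None):
    f,Rm,c=cam(p); d=p["depth"]; m=d>0
    if mask is not None: m=m&mask
    r,cc=np.nonzero(m); z=d[r,cc]
    return np.c_[(cc-p["cx"])/f*z,(r-p["cy"])/f*z,z]@Rm.T+c, np.c_[r,cc]
def save(p,n,crop=None,s=1):
    im=p["color"][...,::-1]
    if crop: im=im[crop[0]:crop[1],crop[2]:crop[3]]
    cv2.imwrite("pics/"+n,cv2.resize(im,None,fx=s,fy=s,interpolation=cv2.INTER_CUBIC))
def st():
    s=sensors.state(); 
    for k in s: print(k,np.round(s[k],4))
E
python3 - <<'E'
from h import *
st()
for n in ["scene","side","wrist"]:
    p=vision.get_image(n); save(p,n+"0.png"); print(n,p["fov_y"],p["xyz"],p["orientation"],p["cx"],p["cy"])
    for t in ["control_mid","control_foot","spindle_tip","knob_mid","knob_seat"]:
        print(t,[(np.round(o["at"],1),round(o["score"],2),bydepth(p,o["at"]).round(3)) for o in mark_of(p,t)[:2]])
E
```

```text
clock 0.0
joint_positions [-1.3516  0.4916  1.5595 -0.      1.0917 -0.1056]
qvel [ 0.0011 -0.0014  0.0006  0.0012 -0.0031  0.    ]
joint_efforts [-4.40000e-03 -6.18457e+01 -2.61597e+01 -3.00000e-04  4.00000e-03
  0.00000e+00]
ee_pos [ 0.1994 -0.5921  0.2307]
tcp_rot [-1.5707e+00  1.1000e-03 -1.2460e+00]
ft_force [-0.1253 -0.7437 -0.1799]
torque [-0.0527  0.0155 -0.02  ]
opening 0.0852
scene 49.0201985869358 [-0.26338875  0.49024458  1.06668375] [-2.40174778 -0.01772594 -2.04616873] 283.45847856886616 210.94650839270193
control_mid [(array([239.7, 273.9]), 0.57, array([0.475, 0.12 , 0.039]))]
control_foot [(array([239.9, 290.9]), 0.66, array([0.455, 0.076, 0.036]))]
spindle_tip [(array([245. , 244.1]), 0.49, array([0.523, 0.194, 0.002]))]
knob_mid []
knob_seat [(array([213.3, 350.4]), 0.49, array([ 0.472, -0.139,  0.028]))]
side 51.13078848955079 [0.56621994 0.85429613 0.63497429] [-2.18646937 -0.01507817 -3.0942303 ] 278.66584173625967 212.26817549187547
control_mid [(array([250. , 328.1]), 0.74, array([0.487, 0.139, 0.037]))]
control_foot [(array([232.8, 337.5]), 0.95, array([0.463, 0.08 , 0.037]))]
spindle_tip [(array([274.9, 309.6]), 0.51, array([ 0.524,  0.177, -0.002]))]
knob_mid [(array([193. , 321.6]), 0.75, array([ 0.49 , -0.119,  0.013]))]
knob_seat [(array([194. , 326.2]), 0.58, array([ 0.478, -0.116,  0.013])), (array([331.7, 239.8]), 0.34, array([0.65 , 0.343, 0.01 ]))]
wrist 71.82200367770142 [ 0.26946952 -0.56902277  0.37280869] [ 2.84782898e+00 -7.96270265e-04 -1.24471338e+00] 275.6502279831474 210.19654156640203
control_mid []
control_foot []
spindle_tip []
knob_mid []
knob_seat []
```

View pics/scene0.png

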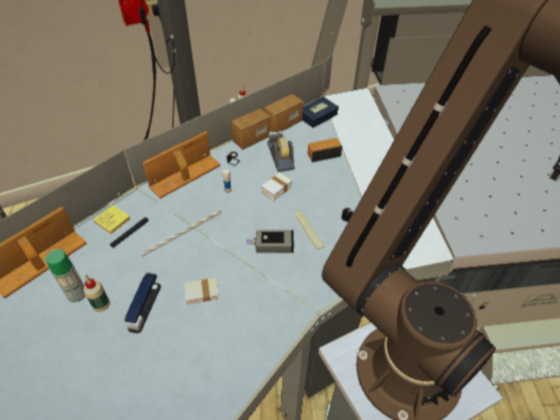

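View pics/side0.png

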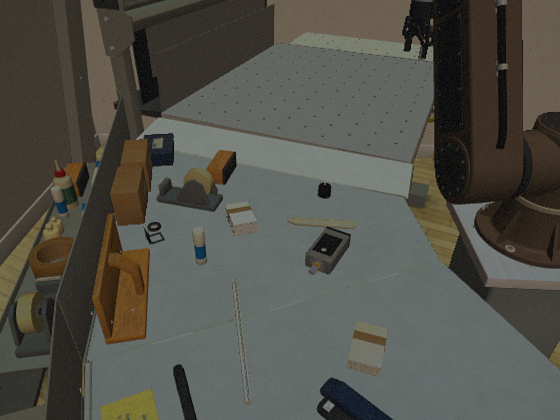

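View pics/wrist0.png

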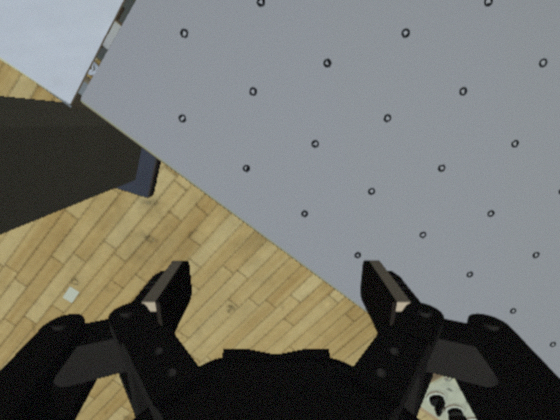

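Scene: the control is at about (240,274) with the spindle pointing left and the folder at (228,308). The knob is at (213,347), next to the arm. In the side view the knob is at (190,324) and the control at (250,328). I'll move the wrist camera over them for a close look.

```bash
python3 -m inch '[{"tx":0.04,"ty":0.03,"tz":0.03},{"tx":0.08,"ty":0.08,"tz":0.06},{"tx":0.12,"ty":0.13,"tz":0.09,"rz":0.1},{"tx":0.16,"ty":0.18,"tz":0.10,"rz":0.2},{"tx":0.20,"ty":0.23,"tz":0.1,"rz":0.3},{"tx":0.22,"ty":0.28,"tz":0.1,"rz":0.4},{"tx":0.24,"ty":0.33,"tz":0.1,"rz":0.5},{"tx":0.25,"ty":0.38,"tz":0.1,"rz":0.6},{"tx":0.25,"ty":0.43,"tz":0.1,"rz":0.7},{"tx":0.25,"ty":0.48,"tz":0.1,"rz":0.72},{"tx":0.25,"ty":0.53,"tz":0.1,"rz":0.72},{"tx":0.25,"ty":0.58,"tz":0.1,"rz":0.72},{"tx":0.25,"ty":0.58,"tz":0.1,"rz":0.72},{"tx":0.25,"ty":0.58,"tz":0.1,"rz":0.72}]'
python3 - <<'E'
from h import *
st()
for n in ["scene","side","wrist"]:
    p=vision.get_image(n); save(p,n+"1.png"); print(n,p["xyz"])
    for t in ["control_mid","control_foot","spindle_tip","knob_mid","knob_seat","folder","cards_a"]:
        print(t,[(np.round(o["at"],1),round(o["score"],2),bydepth(p,o["at"]).round(3)) for o in mark_of(p,t)[:2]])
E
```

```text
clock 0.9
joint_positions [-1.3516  0.4909  1.5589  0.      1.0917 -0.1056]
qvel [-0.0022 -0.      0.0011  0.0009 -0.0003 -0.0002]
joint_efforts [ 7.00000e-04 -6.18267e+01 -2.61846e+01 -2.00000e-04  4.00000e-04
 -0.00000e+00]
ee_pos [ 0.1995 -0.5923  0.2313]
tcp_rot [-1.5708e+00 -1.0000e-04 -1.2460e+00]
ft_force [-0.1726  0.5767 -0.0621]
torque [-0.014  -0.0084  0.0204]
opening 0.0852
scene [-0.26338875  0.49024458  1.06668375]
control_mid [(array([241.1, 275.4]), 0.89, array([0.47 , 0.118, 0.038]))]
control_foot [(array([238.8, 290.8]), 0.9, array([0.459, 0.074, 0.036])), (array([215.2, 343.6]), 0.29, array([ 0.48, -0.12,  0.02]))]
spindle_tip [(array([242.9, 244.7]), 0.52, array([ 0.532,  0.188, -0.001]))]
knob_mid [(array([213.1, 343.3]), 0.44, array([ 0.479, -0.117,  0.033]))]
knob_seat [(array([189.2, 276.3]), 0.75, array([0.663, 0.018, 0.03 ])), (array([213.2, 347.4]), 0.67, array([ 0.475, -0.129,  0.03 ]))]
folder [(array([226.3, 308.2]), 0.6, array([ 0.5  , -0.008,  0.006])), (array([190.4, 277.5]), 0.4, array([0.655, 0.018, 0.032]))]
cards_a [(array([293.6, 202.8]), 0.97, ar
[... 213 characters left out ...]
oot [(array([235.4, 337. ]), 0.73, array([0.465, 0.09 , 0.038]))]
spindle_tip [(array([272.3, 310.8]), 0.46, array([0.523, 0.19 , 0.018]))]
knob_mid [(array([191.3, 328. ]), 0.49, array([ 0.474, -0.119,  0.019]))]
knob_seat [(array([192.1, 323.5]), 0.6, array([ 0.485, -0.121,  0.015])), (array([333. , 238.7]), 0.39, array([0.652, 0.346, 0.01 ]))]
folder [(array([223.6, 320.8]), 0.81, array([0.496, 0.005, 0.005])), (array([333.6, 237.9]), 0.24, array([ 0.655,  0.337, -0.003]))]
cards_a [(array([222.9, 242.2]), 0.87, array([0.68 , 0.046, 0.029]))]
wrist [ 0.26947086 -0.56902948  0.37280616]
control_mid []
control_foot []
spindle_tip []
knob_mid []
knob_seat []
folder []
cards_a []invalid input
```

View pics/wrist1.png

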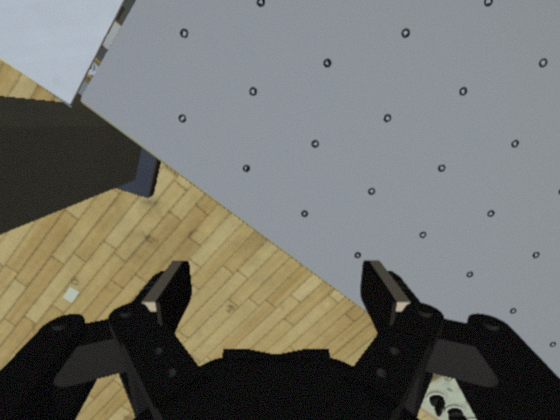

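"invalid input" — every row probably needs all its keys.

```bash
python3 -m inch '[{"tx":0.04,"ty":0.03,"tz":0.03,"rx":0,"ry":0,"rz":0,"fingers":0},{"tx":0.08,"ty":0.08,"tz":0.06,"rx":0,"ry":0,"rz":0,"fingers":0},{"tx":0.12,"ty":0.13,"tz":0.09,"rx":0,"ry":0,"rz":0.1,"fingers":0},{"tx":0.16,"ty":0.18,"tz":0.10,"rx":0,"ry":0,"rz":0.2,"fingers":0},{"tx":0.20,"ty":0.23,"tz":0.1,"rx":0,"ry":0,"rz":0.3,"fingers":0},{"tx":0.22,"ty":0.28,"tz":0.1,"rx":0,"ry":0,"rz":0.4,"fingers":0},{"tx":0.24,"ty":0.33,"tz":0.1,"rx":0,"ry":0,"rz":0.5,"fingers":0},{"tx":0.25,"ty":0.38,"tz":0.1,"rx":0,"ry":0,"rz":0.6,"fingers":0},{"tx":0.25,"ty":0.43,"tz":0.1,"rx":0,"ry":0,"rz":0.7,"fingers":0},{"tx":0.25,"ty":0.48,"tz":0.1,"rx":0,"ry":0,"rz":0.72,"fingers":0},{"tx":0.25,"ty":0.53,"tz":0.1,"rx":0,"ry":0,"rz":0.72,"fingers":0},{"tx":0.25,"ty":0.58,"tz":0.1,"rx":0,"ry":0,"rz":0.72,"fingers":0},{"tx":0.25,"ty":0.58,"tz":0.1,"rx":0,"ry":0,"rz":0.72,"fingers":0}]'
python3 - <<'E'
from h import *
st()
for n in ["scene","side","wrist"]:
    p=vision.get_image(n); save(p,n+"2.png"); print(n,p["xyz"])
    if n=="scene":continue
    for t in ["control_mid","control_foot","spindle_tip","knob_mid"]:
        print(t,[(np.round(o["at"],1),round(o["score"],2),bydepth(p,o["at"]).round(3)) for o in mark_of(p,t)[:2]])
E
```

```text
clock: 3.72
ee_pos: [0.4492, -0.0099, 0.3316]
tcp_rot: [-1.57, -0.0, -0.522]
ft_force: [-0.3, -0.7, -0.3]
opening: 0.0853
clock 3.725
joint_positions [-1.6930e-01  1.3340e-01  1.8147e+00  2.0000e-04  1.1929e+00  3.5260e-01]
qvel [-0.0645  0.0101 -0.0091 -0.0118 -0.0016 -0.0513]
joint_efforts [  2.3992 -38.3999 -27.4299   0.2184   0.0484   0.7267]
ee_pos [ 0.4492 -0.0099  0.3316]
tcp_rot [-1.5704e+00 -5.0000e-04 -5.2200e-01]
ft_force [-0.2794 -0.6681 -0.2999]
torque [ 0.0132 -0.0201 -0.0103]
opening 0.0853
scene [-0.26338875  0.49024458  1.06668375]
side [0.56621994 0.85429613 0.63497429]
control_mid [(array([249.9, 328.3]), 0.66, array([0.486, 0.14 , 0.037]))]
control_foot [(array([233.9, 338.5]), 0.88, array([0.461, 0.082, 0.036]))]
spindle_tip [(array([274.1, 311.6]), 0.61, array([0.521, 0.191, 0.014])), (array([193.9, 321.7]), 0.34, array([ 0.49 , -0.122,  0.008]))]
knob_mid [(array([191.4, 326.5]), 0.76, array([ 0.478, -0.114,  0.022]))]
wrist [0.48679325 0.05019216 0.47272984]
control_mid [(array([ 86.7, 257.5]), 0.6, array([0.489, 0.103, 0.039]))]
control_foot [(array([123.7, 252.3]), 0.58, array([0.457, 0.065, 0.035])), (array([181. , 504.1]), 0.29, array([ 0.745, -0.199,  0.036]))]
spindle_tip [(array([ 16.1, 246.7]), 0.7, array([ 0.524,  0.196, -0.002]))]
knob_mid [(array([223.2, 326. ]), 0.81, array([ 0.479, -0.127,  0.028]))]
```

View pics/wrist2.png

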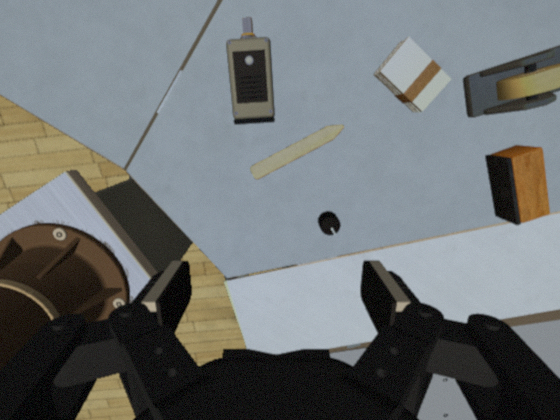

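The wrist view shows everything. The control's face is at rows 38–122, columns 228–275, with the spindle at the top (22,248). The folder is at (152,297). The knob is at (222,328), with its pointer toward (233,335). Next I'll measure the poses.

```bash
python3 - <<'E'
from h import *
p=vision.get_image("wrist")
save(p,"wk.png",(195,255,295,365),8)
t=trace(p,"control"); print(len(t),t[0]["score"],t[0]["at"])
P,rc=cloud(p,t[0]["pixels"])
m=(P[:,2]>0.030)&(P[:,2]<0.046); print("facez",np.median(P[m,2]),m.sum())
b=cv2.minAreaRect((P[m,:2]*1000).astype(np.float32)); print("face rect mm",b)
k=trace(p,"dial_knob"); print(k[0]["score"],k[0]["at"])
K,_=cloud(p,k[0]["pixels"]); mm=(K[:,2]>0.024)&(K[:,2]<.036); print(np.median(K[mm,2]),(K[mm,:2].min(0)+K[mm,:2].max(0))/2, np.ptp(K[mm,:2],axis=0), K[mm].mean(0))
for rcc in [(222,328),(233,335)]: print(atz(p,rcc,.03))
for o in mark_of(p,"folder"): print(o,atz(p,o["at"],0))
P,rc=cloud(p); 
E
```

```text
2 0.92 [74.6, 250.1]
facez 0.037151627437485374 3576
face rect mm ((483.8873596191406, 114.58519744873047), (110.93850708007812, 59.98036193847656), 63.34190368652344)
0.81 [221.9, 329.2]
0.02903817038623782 [ 0.48273455 -0.13375765] [0.03083583 0.03177904] [ 0.48290761 -0.13248237  0.02890369]
[ 0.48270562 -0.12508937  0.03      ]
[ 0.48392212 -0.14778614  0.03      ]
{'at': [149.4, 295.9], 'score': 0.91} [ 0.49410559 -0.00153993  0.        ]
```

View pics/wk.png

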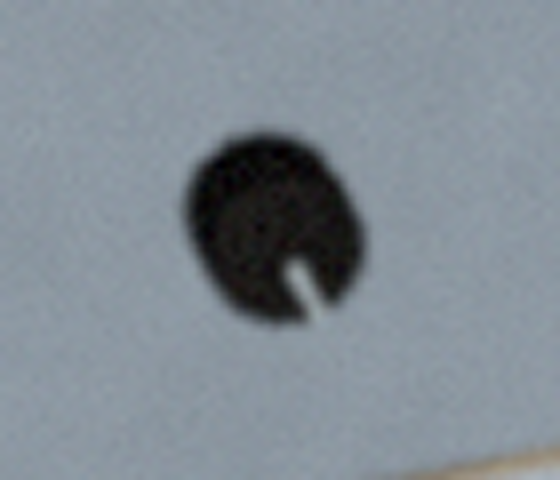

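```bash
cat >> h.py <<'E'
def togo(pos,Rt):
    s=sensors.state(); R0=R.from_euler('xyz',s["tcp_rot"])
    print("clock",round(s["clock"],2),"t",(np.array(pos)-s["ee_pos"]).round(4),"r",(Rt*R0.inv()).as_rotvec().round(4))
def down(yaw): return R.from_euler('xyz',[-np.pi/2,0,yaw])
E
python3 - <<'E'
from h import *
az=np.radians(63.34); u=np.array([np.cos(az),np.sin(az),0]); w=np.array([-u[1],u[0],0])
Rt=R.from_rotvec(w*np.pi/6)*down(az-np.pi/2); a=Rt.as_matrix()[:,1]; print("a",a, "u",u)
T=np.array([.4827,.1119,.0055]); togo(T-.08*a,Rt); togo(T,Rt)
p=vision.get_image("wrist")
A,B=atz(p,(228,331.5),.03),atz(p,(234.4,335),.03); d=B-A; print("pointer az",np.degrees(np.arctan2(d[1],d[0])),A,B)
c=np.array([.4828,-.1325]);d=B[:2]-c;print("from centre",np.degrees(np.arctan2(d[1],d[0])),np.hypot(*d))
# height map
s=vision.get_image("scene"); P,_=cloud(s)
H={}
for x in np.arange(.40,.82,.03):
    row=[]
    for y in np.arange(.10,.46,.03):
        m=(abs(P[:,0]-x)<.015)&(abs(P[:,1]-y)<.015)
        row.append(f"{1000*np.percentile(P[m,2],97):4.0f}" if m.sum()>3 else "  --")
    print(f"{x:.2f}"," ".join(row))
E
```

```text
a [-0.2243476  -0.44684243 -0.8660254 ] u [0.4486952  0.89368485 0.        ]
clock 4.47 t [ 0.0512  0.1601 -0.2565] r [-0.4606  0.2491  0.0594]
clock 4.47 t [ 0.0333  0.1243 -0.3258] r [-0.4606  0.2491  0.0594]
pointer az -90.41079960197277 [ 0.48300925 -0.13679541  0.03      ] [ 0.4829172  -0.14963422  0.03      ]
from centre -89.60810023539068 0.01713462423143896
0.40    5    5    5    4    5    4    5   22   26   26   25    4
0.43   39    5    5    5    5    4    4   25   27   27   27    4
0.46   43   42   39    4    5    5    3    5   27   27   26    4
0.49   44   44   42    4    4    4    4    4    4    5    5    4
0.52   43   44   43   24    5    5    5    5    5    5    5    4
0.55    5    5    4    5    5    4    5    3    5    5    5    5
0.58    5    5    5    4    4    4    4    6    4    5    4    4
0.61    5    5    5    5    5    5    5    5    3    4    4   11
0.64    5    5    5    6    4    4    9   13   14   14   13   14
0.67    4    5    4    5   14   13   14   12    5    5    6    5
0.70    6    4    5    6    7    5    4    4    3    5    4    5
0.73    5    9   78    6    5    6    6    4    4    5    6   21
0.76    5   89   88    4    5    4    5    5    4    4    4    5
0.79    5    4    5    5    5    6    5    5    5    5    4    5
```

Pointer azimuth is about −90°. The area around (0.54, 0.20) is free. Approaching the control.

```bash
python3 -m inch '[{"tx":0.01,"ty":0.04,"tz":-0.05,"rx":-0.1,"ry":0.05,"rz":0.02,"fingers":0},{"tx":0.02,"ty":0.08,"tz":-0.1,"rx":-0.2,"ry":0.11,"rz":0.03,"fingers":0},{"tx":0.04,"ty":0.12,"tz":-0.15,"rx":-0.3,"ry":0.16,"rz":0.04,"fingers":0},{"tx":0.05,"ty":0.16,"tz":-0.2,"rx":-0.4,"ry":0.22,"rz":0.05,"fingers":0},{"tx":0.0512,"ty":0.16,"tz":-0.24,"rx":-0.46,"ry":0.249,"rz":0.0594,"fingers":0},{"tx":0.0512,"ty":0.16,"tz":-0.2565,"rx":-0.4606,"ry":0.2491,"rz":0.0594,"fingers":0},{"tx":0.0512,"ty":0.16,"tz":-0.2565,"rx":-0.4606,"ry":0.2491,"rz":0.0594,"fingers":0}]'
python3 - <<'E'
from h import *
az=np.radians(63.34); u=np.array([np.cos(az),np.sin(az),0]); w=np.array([-u[1],u[0],0])
Rt=R.from_rotvec(w*np.pi/6)*down(az-np.pi/2)
T=np.array([.4827,.1119,.0055]);togo(T,Rt)
p=vision.get_image("wrist"); save(p,"w3.png")
p=vision.get_image("side"); save(p,"s3.png",(150,350,200,440),3)
E
```

```text
clock: 5.45
ee_pos: [0.5005, 0.1472, 0.0748]
tcp_rot: [-2.094, 0.001, -0.466]
ft_force: [0.7, 0.6, 0.1]
opening: 0.0854
clock 5.45 t [-0.0178 -0.0353 -0.0693] r [-0.0006 -0.0008  0.0004]
```

View pics/w3.png

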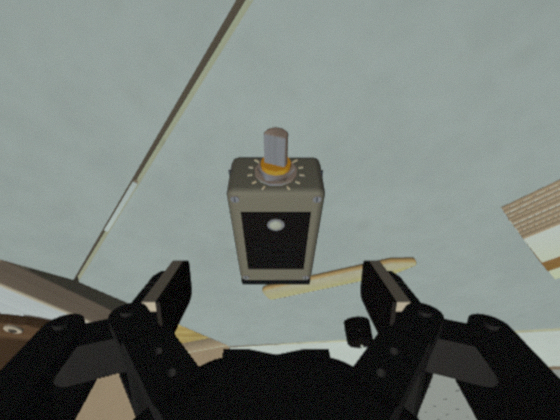

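View pics/s3.png

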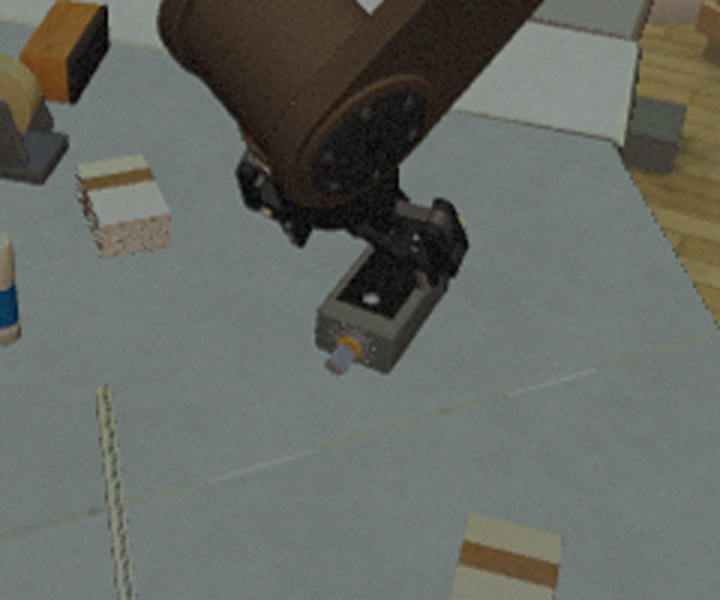

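Control is centred between the fingers (column 277 against a finger midline of about 275). Advancing.

```bash
python3 -m inch '[{"tx":-0.005,"ty":-0.009,"tz":-0.0175,"rx":0,"ry":0,"rz":0,"fingers":0},{"tx":-0.009,"ty":-0.018,"tz":-0.035,"rx":0,"ry":0,"rz":0,"fingers":0},{"tx":-0.0135,"ty":-0.0265,"tz":-0.052,"rx":0,"ry":0,"rz":0,"fingers":0},{"tx":-0.0178,"ty":-0.0353,"tz":-0.0693,"rx":0,"ry":0,"rz":0,"fingers":0},{"tx":-0.0178,"ty":-0.0353,"tz":-0.0693,"rx":0,"ry":0,"rz":0,"fingers":0}]'
python3 - <<'E'
from h import *
p=vision.get_image("wrist"); save(p,"w4.png")
p=vision.get_image("side"); save(p,"s4.png",(200,300,260,400),5)
E
```

```text
clock: 6.18
ee_pos: [0.4838, 0.1109, 0.0087]
tcp_rot: [-2.091, -0.003, -0.468]
ft_force: [-0.2, 0.3, -0.1]
opening: 0.0853
```

View pics/w4.png

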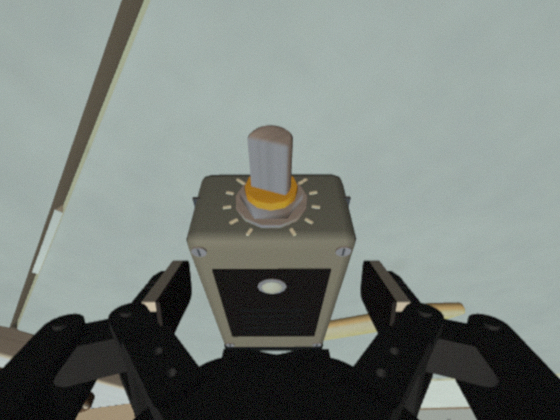

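View pics/s4.png

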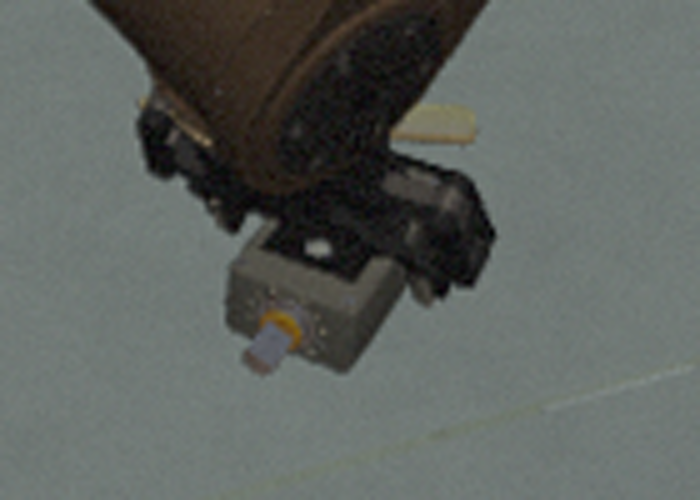

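Fingers straddle the control evenly. Closing.

```bash
python3 -m inch '[{"tx":0,"ty":0,"tz":0,"rx":0,"ry":0,"rz":0,"fingers":60},{"tx":0,"ty":0,"tz":0,"rx":0,"ry":0,"rz":0,"fingers":120},{"tx":0,"ty":0,"tz":0,"rx":0,"ry":0,"rz":0,"fingers":255},{"tx":0,"ty":0,"tz":0,"rx":0,"ry":0,"rz":0,"fingers":255},{"tx":0,"ty":0,"tz":0,"rx":0,"ry":0,"rz":0,"fingers":255},{"tx":0,"ty":0,"tz":0,"rx":0,"ry":0,"rz":0,"fingers":255},{"tx":0,"ty":0,"tz":0,"rx":0,"ry":0,"rz":0,"fingers":255}]'
python3 - <<'E'
from h import *
p=vision.get_image("wrist"); save(p,"w5.png")
az=np.radians(63.34); u=np.array([np.cos(az),np.sin(az),0]); w=np.array([-u[1],u[0],0])
R0=R.from_rotvec(w*np.pi/6)*down(az-np.pi/2)
Rt=R.from_rotvec(-w*np.pi/2)*R0
s=sensors.state(); print(s["ee_pos"],s["tcp_rot"])
# control centre (pad-relative) after rotation about the TCP
c=np.array([.4839,.1146,.019])-s["ee_pos"]; c2=R.from_rotvec(-w*np.pi/2).apply(c); print(c,c2)
tgt=np.array([.535,.20,.056])-c2; togo(tgt,Rt)
E
```

```text
clock: 7.15
ee_pos: [0.485, 0.1121, 0.0104]
tcp_rot: [-2.089, -0.005, -0.467]
ft_force: [0.3, 2.0, 11.1]
opening: 0.0589
[0.48500699 0.11208981 0.01044572] [-2.08919424 -0.0052535  -0.46738223]
[-0.00110699  0.00251019  0.00855428] [-0.00572895 -0.00669556  0.00174662]
clock 7.2 t [0.0557 0.0946 0.0438] r [ 1.4003 -0.7002  0.0057]
```

View pics/w5.png

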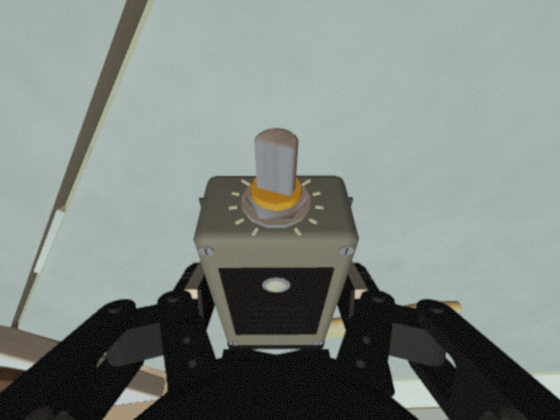

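Gripped, opening 0.0589; the fingertips touch the table lightly. Lift, then rotate.

```bash
python3 -m inch '[{"tx":0,"ty":0,"tz":0.02,"rx":0,"ry":0,"rz":0,"fingers":255},{"tx":0,"ty":0,"tz":0.06,"rx":0,"ry":0,"rz":0,"fingers":255},{"tx":0,"ty":0,"tz":0.1,"rx":0,"ry":0,"rz":0,"fingers":255},{"tx":0.01,"ty":0.02,"tz":0.14,"rx":0.14,"ry":-0.07,"rz":0,"fingers":255},{"tx":0.02,"ty":0.03,"tz":0.14,"rx":0.28,"ry":-0.14,"rz":0,"fingers":255},{"tx":0.03,"ty":0.045,"tz":0.14,"rx":0.42,"ry":-0.21,"rz":0,"fingers":255},{"tx":0.04,"ty":0.06,"tz":0.14,"rx":0.56,"ry":-0.28,"rz":0,"fingers":255},{"tx":0.05,"ty":0.08,"tz":0.14,"rx":0.7,"ry":-0.35,"rz":0,"fingers":255},{"tx":0.0557,"ty":0.0946,"tz":0.14,"rx":0.84,"ry":-0.42,"rz":0,"fingers":255},{"tx":0.0557,"ty":0.0946,"tz":0.14,"rx":0.98,"ry":-0.49,"rz":0,"fingers":255},{"tx":0.0557,"ty":0.0946,"tz":0.14,"rx":1.12,"ry":-0.56,"rz":0,"fingers":255},{"tx":0.0557,"ty":0.0946,"tz":0.14,"rx":1.26,"ry":-0.63,"rz":0,"fingers":255},{"tx":0.0557,"ty":0.0946,"tz":0.14,"rx":1.4,"ry":-0.7,"rz":0.0057,"fingers":255},{"tx":0.0557,"ty":0.0946,"tz":0.14,"rx":1.4,"ry":-0.7,"rz":0.0057,"fingers":255},{"tx":0.0557,"ty":0.0946,"tz":0.14,"rx":1.4,"ry":-0.7,"rz":0.0057,"fingers":255}]'
python3 - <<'E'
from h import *
st()
p=vision.get_image("wrist"); save(p,"w6.png")
p=vision.get_image("side"); save(p,"s6.png")
E
```

```text
clock: 9.07
ee_pos: [0.5406, 0.2061, 0.1501]
tcp_rot: [-0.525, 0.001, -0.466]
ft_force: [0.1, 1.0, -6.2]
opening: 0.0591
clock 9.075
joint_positions [-0.13    0.6075  2.1811  1.6854  0.9657 -1.1618]
qvel [ 0.0249 -0.03   -0.0267 -0.0477 -0.0468  0.071 ]
joint_efforts [ -1.0237 -53.2663  -8.7557   2.0145   4.33    -1.0783]
ee_pos [0.5406 0.2061 0.1501]
tcp_rot [-0.525   0.0007 -0.4659]
ft_force [ 0.0948  0.9555 -6.1535]
torque [-1.1521e+00  5.7560e-01 -1.1000e-03]
opening 0.0591
```

View pics/w6.png

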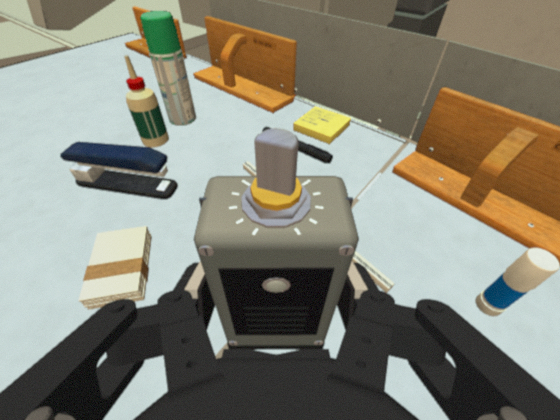

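View pics/s6.png

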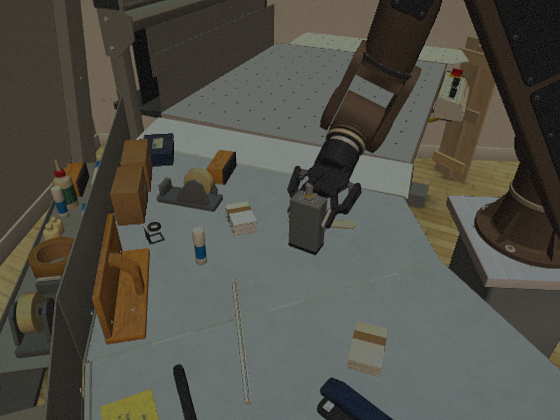

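Control is upright in the gripper with no slip. Lowering it to the table.

```bash
python3 -m inch '[{"tx":0,"ty":0,"tz":-0.03,"rx":0,"ry":0,"rz":0,"fingers":255},{"tx":0,"ty":0,"tz":-0.06,"rx":0,"ry":0,"rz":0,"fingers":255},{"tx":0,"ty":0,"tz":-0.08,"rx":0,"ry":0,"rz":0,"fingers":255},{"tx":0,"ty":0,"tz":-0.09,"rx":0,"ry":0,"rz":0,"fingers":255},{"tx":0,"ty":0,"tz":-0.094,"rx":0,"ry":0,"rz":0,"fingers":255},{"tx":0,"ty":0,"tz":-0.094,"rx":0,"ry":0,"rz":0,"fingers":255},{"tx":0,"ty":0,"tz":-0.094,"rx":0,"ry":0,"rz":0,"fingers":255}]'; python3 -c "from h import *; st()" | egrep "ft|torq|pos|rot"
```

```text
clock: 10.05
ee_pos: [0.5411, 0.2068, 0.0576]
tcp_rot: [-0.525, -0.002, -0.464]
ft_force: [-0.5, -0.2, -6.3]
opening: 0.059
joint_positions [-0.1282  0.8161  2.1977  1.8341  1.0077 -1.4302]
ee_pos [0.5411 0.2068 0.0576]
tcp_rot [-0.5252 -0.0019 -0.4644]
ft_force [-0.5235 -0.1997 -6.2801]
torque [-1.1294  0.5567  0.0077]
```

```bash
python3 -m inch '[{"tx":0,"ty":0,"tz":-0.002,"rx":0,"ry":0,"rz":0,"fingers":255},{"tx":0,"ty":0,"tz":-0.004,"rx":0,"ry":0,"rz":0,"fingers":255},{"tx":0,"ty":0,"tz":-0.005,"rx":0,"ry":0,"rz":0,"fingers":255},{"tx":0,"ty":0,"tz":-0.005,"rx":0,"ry":0,"rz":0,"fingers":255}]'; python3 -c "from h import *; st()" | egrep "ft|torq|pos|rot"
```

```text
clock: 10.55
ee_pos: [0.5412, 0.2068, 0.0536]
tcp_rot: [-0.523, -0.002, -0.465]
ft_force: [-3.9, -2.4, 5.0]
opening: 0.059
joint_positions [-0.1286  0.8265  2.1975  1.8409  1.0128 -1.4429]
ee_pos [0.5412 0.2068 0.0536]
tcp_rot [-0.5227 -0.0025 -0.4646]
ft_force [-3.8634 -2.3927  5.0364]
torque [0.005  0.1691 0.1286]
```

Foot is in contact (about 11 N). Opening, then backing off along the tool axis.

```bash
python3 -m inch '[{"tx":0,"ty":0,"tz":0,"rx":0,"ry":0,"rz":0,"fingers":60},{"tx":0,"ty":0,"tz":0,"rx":0,"ry":0,"rz":0,"fingers":0},{"tx":0,"ty":0,"tz":0,"rx":0,"ry":0,"rz":0,"fingers":0},{"tx":0,"ty":0,"tz":0,"rx":0,"ry":0,"rz":0,"fingers":0}]'
python3 - <<'E'
from h import *
p=vision.get_image("wrist"); save(p,"w7.png")
p=vision.get_image("side"); save(p,"s7.png",(150,300,240,400),4)
E
```

```text
clock: 11.05
ee_pos: [0.5413, 0.2069, 0.0536]
tcp_rot: [-0.523, -0.002, -0.465]
ft_force: [0.6, 0.1, 0.0]
opening: 0.0852
```

View pics/w7.png

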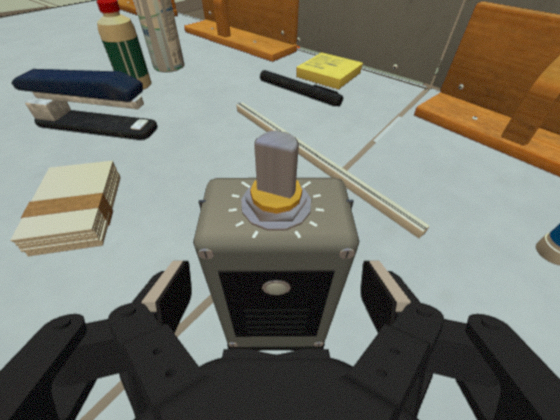

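View pics/s7.png

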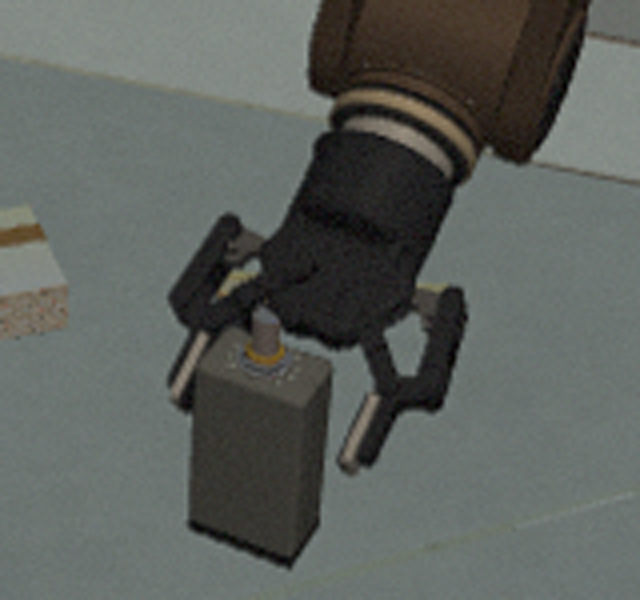

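Upright and released. Backing away now; I'll also zoom in on the spindle flat.

```bash
python3 -m inch '[{"tx":-0.008,"ty":-0.0155,"tz":0.01,"rx":0,"ry":0,"rz":0,"fingers":0},{"tx":-0.0233,"ty":-0.0465,"tz":0.03,"rx":0,"ry":0,"rz":0,"fingers":0},{"tx":-0.04,"ty":-0.078,"tz":0.05,"rx":0,"ry":0,"rz":0,"fingers":0},{"tx":-0.0466,"ty":-0.0929,"tz":0.07,"rx":0,"ry":0,"rz":0,"fingers":0},{"tx":-0.0466,"ty":-0.0929,"tz":0.07,"rx":0,"ry":0,"rz":0,"fingers":0}]'
python3 - <<'E'
from h import *
im=cv2.imread("pics/w7.png")[120:260,190:370]; cv2.imwrite("pics/w7z.png",cv2.resize(im,None,fx=4.2,fy=4.2,interpolation=cv2.INTER_CUBIC))
p=vision.get_image("wrist"); save(p,"w8.png"); 
print(p["xyz"],p["orientation"])
for t in ["control_mid","control_foot","spindle_tip"]: print([(o["at"],o["score"],bydepth(p,o["at"])) for o in mark_of(p,t)[:1]])
E
```

```text
clock: 11.78
ee_pos: [0.495, 0.113, 0.1245]
tcp_rot: [-0.522, -0.005, -0.467]
ft_force: [-0.2, 0.1, -0.1]
opening: 0.0852
[0.45553069 0.03553039 0.25845243] [-2.38740498 -0.00513944 -0.46531524]
[([222.5, 274.5], 0.92, array([0.52794751, 0.17980151, 0.0713192 ]))]
[([253.9, 272.6], 0.63, array([0.52663062, 0.18105887, 0.02402935]))]
[([143.0, 275.6], 0.74, array([0.53715196, 0.19679353, 0.13772394]))]
```

View pics/w7z.png

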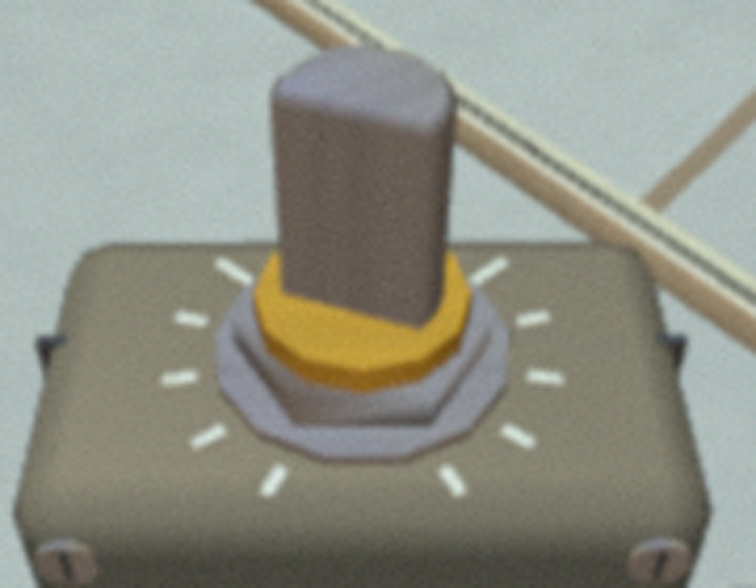

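View pics/w8.png

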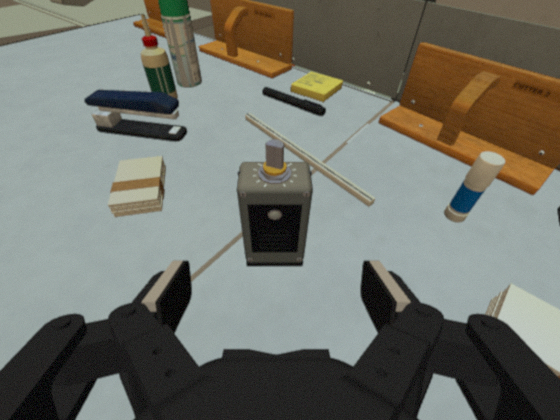

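```bash
python3 - <<'E'
from h import *
p=vision.get_image("wrist")
q=dict(p); q["xyz"]=np.array([.5018,.1294,.1876])
A=atz(q,(120+290/4.2,190+283/4.2),.118);B=atz(q,(120+325/4.2,190+418/4.2),.118)
d=B-A; print(A,B,np.linalg.norm(d)*1000)
az=np.degrees(np.arctan2(d[1],d[0])); print("edge az",az,"normal az",az-90, "face az",63.34+180-360)
for z,r1,r2 in [(.137,(95,272),(130,428))]:
    A2=atz(q,(120+r1[0]/4.2,190+r1[1]/4.2),z);B2=atz(q,(120+r2[0]/4.2,190+r2[1]/4.2),z);d=B2-A2
    print(A2,B2,np.linalg.norm(d)*1000,np.degrees(np.arctan2(d[1],d[0]))-90)
# box horizontal edges: control yaw check: screws
a1=atz(q,(120+562/4.2,190+66/4.2),.1);a2=atz(q,(120+560/4.2,190+660/4.2),.1);d=a2-a1;print("screws az-90",np.degrees(np.arctan2(d[1],d[0]))-90,np.linalg.norm(d))
# centre of axis in w7: nut / bushing; estimate via w8 trace?
n=np.array([np.cos(np.radians(az-90)),np.sin(np.radians(az-90))]); M=(A+B)[:2]/2; print("axis est",M-.003*n)
E
```

```text
[0.52988086 0.19984467 0.118     ] [0.53805379 0.19109018 0.118     ] 11.976546089398205
edge az -46.96766966962883 normal az -136.96766966962883 face az -116.66
[0.53002972 0.20010778 0.137     ] [0.5381464  0.19126015 0.137     ] 12.006706193017127 -137.46722240591322
screws az-90 -116.18097871291725 0.051385885113019635
axis est [0.53616023 0.19751466]
```

The flat's normal is at azimuth about −137°, from two edges that agree within 0.5°. That puts the spindle at about −0.36 rad, so the knob needs to turn about −47°. Next, go above the knob with tool yaw −10°.

```bash
python3 - <<'E'
from h import *
togo([.4828,-.1325,.16],down(np.radians(-10)))
p=vision.get_image("scene"); P,_=cloud(p)
for y in np.arange(-.30,-.05,.02):
    print(round(y,2),[int(1000*np.median(P[(abs(P[:,0]-x)<.012)&(abs(P[:,1]-y)<.01),2])) if ((abs(P[:,0]-x)<.012)&(abs(P[:,1]-y)<.01)).sum()>3 else None for x in (.42,.45,.48,.51,.54)])
E
```

```text
clock 12.03 t [-0.0118 -0.2472  0.0371] r [-0.9978  0.3311  0.2612]
-0.3 [2, 2, 1, 1, None]
-0.28 [2, 3, 1, None, None]
-0.26 [1, 2, 1, None, None]
-0.24 [2, 2, 1, None, None]
-0.22 [2, 2, 1, None, None]
-0.2 [1, 1, 0, None, None]
-0.18 [0, None, None, None, None]
-0.16 [0, None, None, None, None]
-0.14 [None, None, None, None, None]
-0.12 [None, None, None, None, None]
-0.1 [None, None, None, None, None]
-0.08 [None, None, None, None, None]
-0.06 [None, None, None, None, None]
```

```bash
python3 -m inch '[{"tx":0,"ty":-0.02,"tz":0.05,"rx":0,"ry":0,"rz":0,"fingers":0},{"tx":0,"ty":-0.05,"tz":0.09,"rx":-0.15,"ry":0.05,"rz":0.04,"fingers":0},{"tx":-0.005,"ty":-0.09,"tz":0.11,"rx":-0.3,"ry":0.1,"rz":0.08,"fingers":0},{"tx":-0.01,"ty":-0.13,"tz":0.11,"rx":-0.45,"ry":0.15,"rz":0.12,"fingers":0},{"tx":-0.0118,"ty":-0.17,"tz":0.11,"rx":-0.6,"ry":0.2,"rz":0.16,"fingers":0},{"tx":-0.0118,"ty":-0.21,"tz":0.1,"rx":-0.75,"ry":0.25,"rz":0.2,"fingers":0},{"tx":-0.0118,"ty":-0.247,"tz":0.08,"rx":-0.9,"ry":0.3,"rz":0.24,"fingers":0},{"tx":-0.0118,"ty":-0.2472,"tz":0.05,"rx":-0.9978,"ry":0.3311,"rz":0.2612,"fingers":0},{"tx":-0.0118,"ty":-0.2472,"tz":0.0371,"rx":-0.9978,"ry":0.3311,"rz":0.2612,"fingers":0},{"tx":-0.0118,"ty":-0.2472,"tz":0.0371,"rx":-0.9978,"ry":0.3311,"rz":0.2612,"fingers":0},{"tx":-0.0118,"ty":-0.2472,"tz":0.0371,"rx":-0.9978,"ry":0.3311,"rz":0.2612,"fingers":0}]'
python3 - <<'E'
from h import *
p=vision.get_image("wrist"); save(p,"w9.png"); st()
k=trace(p,"dial_knob"); print(k[0]["score"],k[0]["at"])
r,c=np.nonzero(k[0]["pixels"]); print(r.min(),r.max(),c.min(),c.max())
r0,c0=map(int,k[0]["at"]); save(p,"w9z.png",(max(0,r0-50),r0+50,c0-60,c0+60),6); print("crop origin",max(0,r0-50),c0-60)
E
```

```text
clock: 13.45
ee_pos: [0.483, -0.1327, 0.1607]
tcp_rot: [-1.57, -0.001, -0.175]
ft_force: [0.3, -0.2, 1.0]
opening: 0.085
clock 13.5
joint_positions [-4.0090e-01  4.0940e-01  1.9387e+00  1.4000e-03  7.9260e-01 -2.2650e-01]
qvel [ 0.0023 -0.0033  0.0032 -0.0087 -0.0041  0.0052]
joint_efforts [ 1.65700e-01 -4.94532e+01 -1.97964e+01  3.66000e-02  1.24000e-02
 -2.53000e-02]
ee_pos [ 0.483  -0.1329  0.1608]
tcp_rot [-1.570e+00 -1.000e-03 -1.754e-01]
ft_force [ 1.1232  0.4328 -0.2263]
torque [-0.0186  0.003   0.0073]
opening 0.0852
0.65 [200.9, 275.8]
180 218 259 291
crop origin 150 215
```

View pics/w9.png

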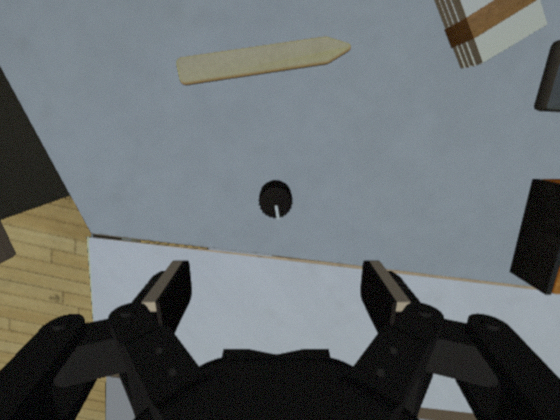

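View pics/w9z.png

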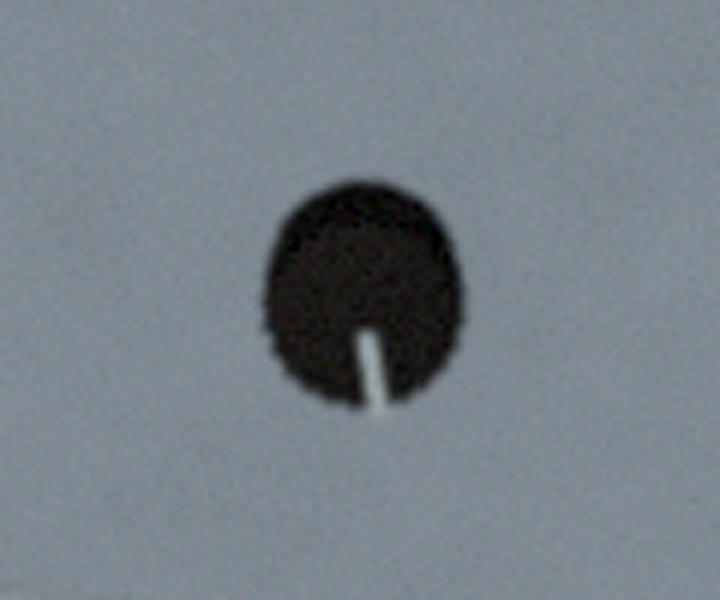

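Knob at (201,276), pointer end at (218,278), centred between the fingers. Refining its position and pointer angle.

```bash
python3 - <<'E'
from h import *
p=vision.get_image("wrist")
k=atz(p,(201.5,275.8),.03); A=atz(p,(205.8,275.8),.03);B=atz(p,(218.2,278),.03);d=B-A
print(k,A,B,np.degrees(np.arctan2(d[1],d[0])),np.linalg.norm(d))
# fit: project top circle & bottom circle outline, compare with dark silhouette
g=cv2.cvtColor(p["color"],cv2.COLOR_RGB2GRAY); m=(g<75).astype(np.uint8); m[:170]=0;m[232:]=0;m[:,:240]=0;m[:,310:]=0
m=cv2.morphologyEx(m,cv2.MORPH_CLOSE,np.ones((5,5)))
from scipy.optimize import minimize
t=np.linspace(0,2*np.pi,60)
def sil(c):
    pts=[]
    for z in (0,.03): pts+= [proj(p,[c[0]+.017*np.cos(a),c[1]+.017*np.sin(a),z])[::-1] for a in t]
    h=cv2.convexHull(np.array(pts,np.float32)); im=np.zeros((420*4,560*4),np.uint8); cv2.fillConvexPoly(im,((h+.5)*4).astype(np.int32),1); return cv2.resize(im.astype(np.float32),(560,420),interpolation=cv2.INTER_AREA)
f=lambda c:np.abs(sil(c)-m).sum()
r=minimize(f,k[:2],method="Nelder-Mead",options=dict(initial_simplex=[k[:2],k[:2]+[.003,0],k[:2]+[0,.003]],xatol=1e-4,fatol=.1)); print(r.x,r.fun,m.sum())
s=sensors.state(); Rt=R.from_euler('xyz',s["tcp_rot"]); e=np.r_[r.x,.03]-s["ee_pos"]; print("tool frame",Rt.inv().apply(e))
togo([r.x[0],r.x[1],.004],down(np.radians(-10)))
E
```

```text
[ 0.4835344  -0.13309724  0.03      ] [ 0.48278188 -0.13738028  0.03      ] [ 0.48271754 -0.15032647  0.03      ] -90.2847250086431 0.01294635254642994
[ 0.48287229 -0.13298298] 120.8125 986
tool frame [-0.00014814  0.13077412 -0.00019684]
clock 13.6 t [-0.000e+00 -1.000e-04 -1.568e-01] r [-0.0002  0.0012  0.0007]
```

Descending onto the knob.

```bash
python3 -m inch '[{"tx":0,"ty":0,"tz":-0.04,"rx":0,"ry":0,"rz":0,"fingers":0},{"tx":0,"ty":0,"tz":-0.08,"rx":0,"ry":0,"rz":0,"fingers":0},{"tx":0,"ty":0,"tz":-0.12,"rx":0,"ry":0,"rz":0,"fingers":0},{"tx":0,"ty":0,"tz":-0.145,"rx":0,"ry":0,"rz":0,"fingers":0},{"tx":0,"ty":0,"tz":-0.155,"rx":0,"ry":0,"rz":0,"fingers":0},{"tx":0,"ty":0,"tz":-0.1588,"rx":0,"ry":0,"rz":0,"fingers":0},{"tx":0,"ty":0,"tz":-0.1588,"rx":0,"ry":0,"rz":0,"fingers":0},{"tx":0,"ty":0,"tz":-0.1588,"rx":0,"ry":0,"rz":0,"fingers":60},{"tx":0,"ty":0,"tz":-0.1588,"rx":0,"ry":0,"rz":0,"fingers":120}]'; python3 - <<'E'
from h import *
p=vision.get_image("wrist"); save(p,"w10.png")
p=vision.get_image("side"); save(p,"s10.png",(150,250,260,390),5)
E
```

```text
clock: 14.72
ee_pos: [0.4832, -0.1329, 0.0026]
tcp_rot: [-1.571, -0.002, -0.175]
ft_force: [-0.0, 0.0, -0.3]
opening: 0.0517
```

View pics/w10.png

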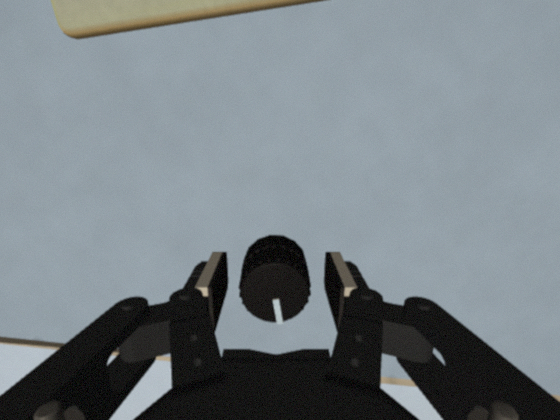

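View pics/s10.png

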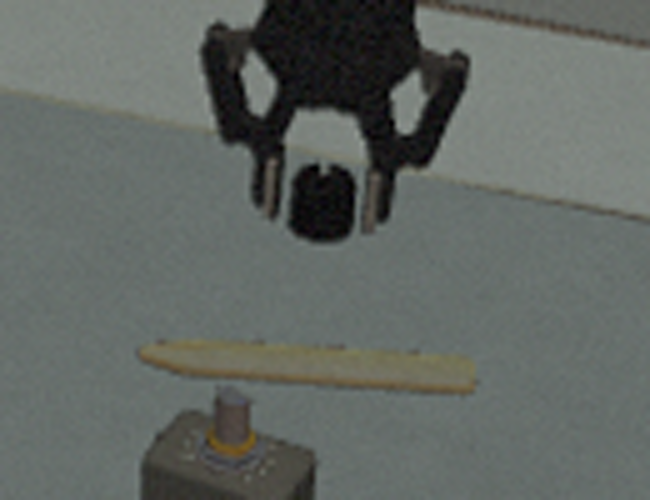

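The knob sits between the pads. Closing and lifting.

```bash
python3 -m inch '[{"tx":0,"ty":0,"tz":0,"rx":0,"ry":0,"rz":0,"fingers":160},{"tx":0,"ty":0,"tz":0,"rx":0,"ry":0,"rz":0,"fingers":255},{"tx":0,"ty":0,"tz":0,"rx":0,"ry":0,"rz":0,"fingers":255},{"tx":0,"ty":0,"tz":0,"rx":0,"ry":0,"rz":0,"fingers":255},{"tx":0,"ty":0,"tz":0,"rx":0,"ry":0,"rz":0,"fingers":255},{"tx":0,"ty":0,"tz":0.005,"rx":0,"ry":0,"rz":0,"fingers":255},{"tx":0,"ty":0,"tz":0.03,"rx":0,"ry":0,"rz":0,"fingers":255},{"tx":0,"ty":0,"tz":0.08,"rx":0,"ry":0,"rz":0,"fingers":255},{"tx":0,"ty":0,"tz":0.13,"rx":0,"ry":0,"rz":0,"fingers":255},{"tx":0,"ty":0,"tz":0.18,"rx":0,"ry":0,"rz":0,"fingers":255},{"tx":0,"ty":0,"tz":0.23,"rx":0,"ry":0,"rz":0,"fingers":255},{"tx":0,"ty":0,"tz":0.25,"rx":0,"ry":0,"rz":0,"fingers":255},{"tx":0,"ty":0,"tz":0.25,"rx":0,"ry":0,"rz":0,"fingers":255}]'; python3 - <<'E'
from h import *
p=vision.get_image("wrist"); save(p,"w11.png")
save(p,"w11z.png",(220,350,190,360),4)
s=sensors.state();print(s["ee_pos"],s["tcp_rot"],s["opening"],p["xyz"])
p=vision.get_image("side"); save(p,"s11.png")
E
```

```text
clock: 16.45
ee_pos: [0.4833, -0.1329, 0.2536]
tcp_rot: [-1.571, -0.005, -0.175]
ft_force: [0.0, -0.4, -0.4]
opening: 0.0324
[ 0.48281311 -0.13279457  0.2522831 ] [-1.57070062 -0.00225491 -0.17525864] 0.032794895859580134 [ 0.49558022 -0.06039952  0.39508115]
```

View pics/w11z.png

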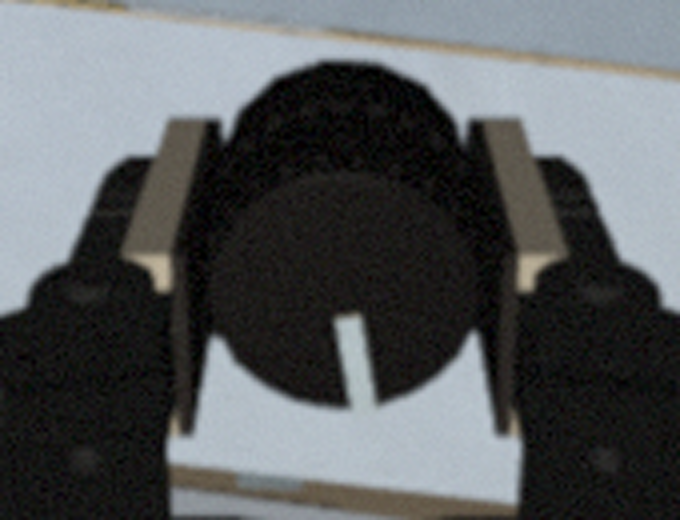

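View pics/s11.png

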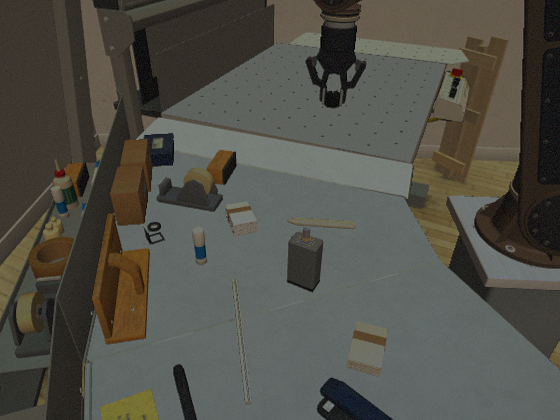

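Knob is held (opening 0.033). The side view shows the control standing at (262,305). I'll compute the in-hand pointer angle, then go above the spindle.

```bash
python3 - <<'E'
from h import *
p=vision.get_image("wrist"); s=sensors.state(); z=s["ee_pos"][2]+.028; print(p["xyz"])
A=atz(p,(299.5,277),z);B=atz(p,(322,280.75),z);d=B-A; az=np.arctan2(d[1],d[0]);print(np.degrees(az),np.linalg.norm(d),s["ee_pos"])
Rt=R.from_euler('xyz',s["tcp_rot"])
for rc in [(321.5,276.5),(292,242.5),(292,310.5)]:
    X=atz(p,rc,z); print("tool",Rt.inv().apply(X-s["ee_pos"]))
togo([.5365,.1985,.2688],down(np.radians(-10-46.9)))
E
```

```text
[ 0.49546916 -0.06038792  0.39303913]
-91.6628271211286 0.012169473790718355 [ 0.48257497 -0.13269747  0.25116916]
tool [ 0.00070016 -0.02801002 -0.01497094]
tool [-0.01458229 -0.02799725  0.00066082]
tool [ 0.01591971 -0.02800209  0.00068143]
clock 16.6 t [0.0539 0.3312 0.0176] r [-7.000e-04  2.000e-04 -8.178e-01]
```

```bash
python3 -m inch '[{"tx":0.005,"ty":0.04,"tz":0.01,"rx":0,"ry":0,"rz":-0.1,"fingers":255},{"tx":0.013,"ty":0.08,"tz":0.0176,"rx":0,"ry":0,"rz":-0.2,"fingers":255},{"tx":0.02,"ty":0.12,"tz":0.0176,"rx":0,"ry":0,"rz":-0.3,"fingers":255},{"tx":0.027,"ty":0.16,"tz":0.0176,"rx":0,"ry":0,"rz":-0.4,"fingers":255},{"tx":0.034,"ty":0.2,"tz":0.0176,"rx":0,"ry":0,"rz":-0.5,"fingers":255},{"tx":0.041,"ty":0.24,"tz":0.0176,"rx":0,"ry":0,"rz":-0.6,"fingers":255},{"tx":0.047,"ty":0.28,"tz":0.0176,"rx":0,"ry":0,"rz":-0.7,"fingers":255},{"tx":0.052,"ty":0.32,"tz":0.0176,"rx":0,"ry":0,"rz":-0.8,"fingers":255},{"tx":0.0539,"ty":0.3312,"tz":0.0176,"rx":-0.0007,"ry":0,"rz":-0.81,"fingers":255},{"tx":0.0539,"ty":0.3312,"tz":0.0176,"rx":-0.0007,"ry":0,"rz":-0.81,"fingers":255},{"tx":0.0539,"ty":0.3312,"tz":0.0176,"rx":-0.0007,"ry":0,"rz":-0.81,"fingers":255}]'; python3 - <<'E'
from h import *
p=vision.get_image("wrist"); save(p,"w12.png")
s=sensors.state();print(s["ee_pos"],s["tcp_rot"],p["xyz"])
for t in ["spindle_tip"]: print([(o["at"],o["score"],atz(p,o["at"],.138)) for o in mark_of(p,t)[:2]])
save(p,"w12z.png",(150,250,215,335),6)
E
```

```text
clock: 17.98
ee_pos: [0.5364, 0.1975, 0.2683]
tcp_rot: [-1.572, -0.0, -0.985]
ft_force: [0.4, 0.7, -0.5]
opening: 0.0324
[0.53641132 0.1974105  0.26858031] [-1.57126830e+00 -1.97509943e-04 -9.85684205e-01] [0.59802209 0.23808647 0.40977013]
[([203.0, 276.2], 0.54, array([0.53581625, 0.19582521, 0.138     ]))]
```

View pics/w12.png

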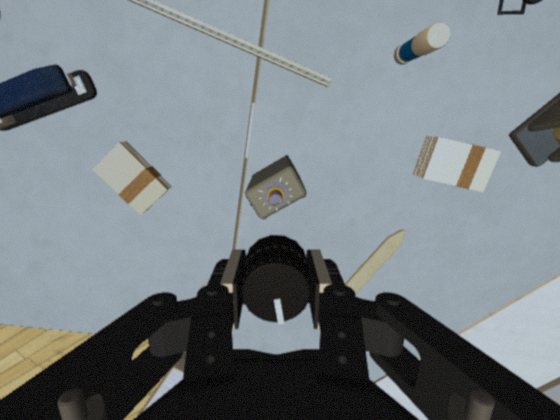

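View pics/w12z.png

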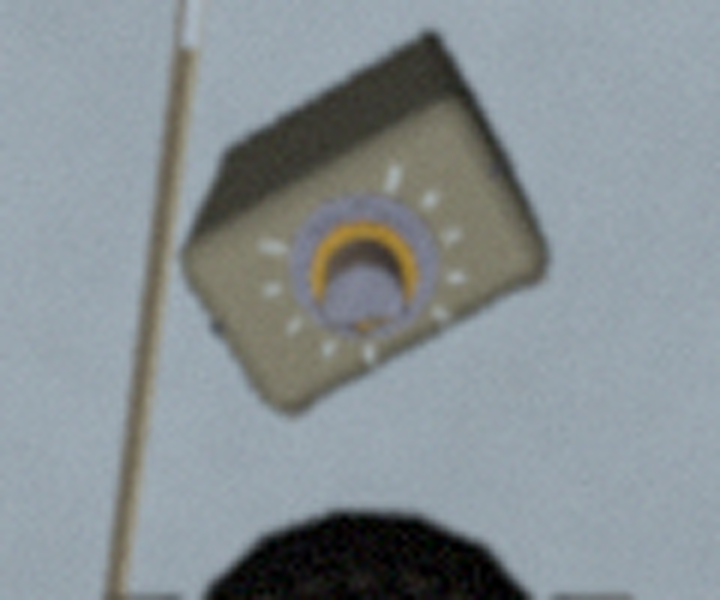

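The spindle tip's D is centred at about (200.8, 276.1), with its flat at the bottom, matching the pointer direction. In the same relative view the knob was at (201.5, 275.8). Working out the remaining offset.

```bash
python3 - <<'E'
from h import *
p=vision.get_image("wrist"); s=sensors.state(); Rt=R.from_euler('xyz',s["tcp_rot"])
X=atz(p,(200.8,276.1),.138); print(X,"tool",Rt.inv().apply(X-s["ee_pos"]))
# silhouette-based D fit: brighter bluish tip -- segment
im=p["color"].astype(int); c=im[185:212,262:292]; 
hsv=cv2.cvtColor(p["color"],cv2.COLOR_RGB2HSV)[185:212,262:292]
m=((hsv[...,0]>105)&(hsv[...,1]>18)).astype(int)
for r in range(27): print(185+r,''.join('#' if v else '.' for v in m[r]))
togo([.5365,.1985,.2688],down(s["tcp_rot"][2]))
E
```

```text
[0.53773056 0.19707659 0.138     ] tool [0.00103353 0.13083788 0.00072926]
185 ......###############.........
186 .....#####........####........
187 ....####...........####.......
188 ...####.............####......
189 ...###...............###......
190 ..###.................###.....
191 ..###.................###.....
192 ..##...................##.....
193 ..##...................##.....
194 .###...................###....
195 ..##........#####......##.....
196 ..#.......#########.....#.....
197 ..##.....##########....##.....
198 ..##....###########....##.....
199 ...#....############...#......
200 .......#############..##......
201 .......#############.##.......
202 .....##########...####........
203 ......######........#.........
204 .........##.......#...........
205 ..........#...................
206 ..............................
207 ..............................
208 ..............................
209 .......................#......
210 ...................#..........
211 ..........................#...
clock 18.12 t [-0.      0.0009 -0.    ] r [ 0.0002  0.0002 -0.    ]
```

```bash
python3 -m inch '[{"tx":0.001,"ty":0,"tz":-0.04,"rx":0,"ry":0,"rz":0,"fingers":255},{"tx":0.001,"ty":0,"tz":-0.08,"rx":0,"ry":0,"rz":0,"fingers":255},{"tx":0.001,"ty":0,"tz":-0.11,"rx":0,"ry":0,"rz":0,"fingers":255},{"tx":0.001,"ty":0,"tz":-0.12,"rx":0,"ry":0,"rz":0,"fingers":255},{"tx":0.001,"ty":0,"tz":-0.123,"rx":0,"ry":0,"rz":0,"fingers":255},{"tx":0.001,"ty":0,"tz":-0.123,"rx":0,"ry":0,"rz":0,"fingers":255},{"tx":0.001,"ty":0,"tz":-0.123,"rx":0,"ry":0,"rz":0,"fingers":255}]'; python3 - <<'E'
from h import *
s=sensors.state();print(s["ee_pos"],s["tcp_rot"])
for n in ("side","scene"):
    p=vision.get_image(n); a=proj(p,[.5375,.1975,.14]).astype(int); print(a); save(p,n+"13.png",(a[0]-45,a[0]+45,a[1]-60,a[1]+60),6)
E
```

```text
clock: 19.0
ee_pos: [0.5379, 0.1976, 0.1468]
tcp_rot: [-1.569, -0.001, -0.986]
ft_force: [-0.2, 0.1, -0.7]
opening: 0.033
[0.53788206 0.19764105 0.14681668] [-1.56922155e+00 -8.35837619e-04 -9.86039433e-01]
[226 306]
[210 238]
```

View pics/side13.png

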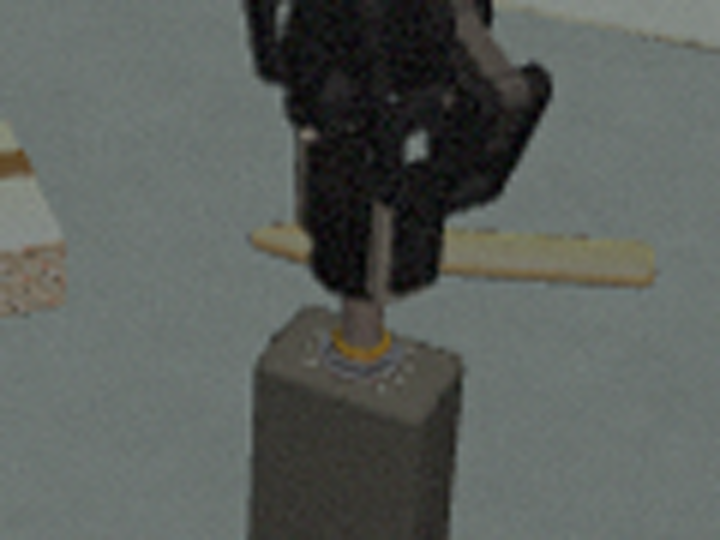

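View pics/scene13.png

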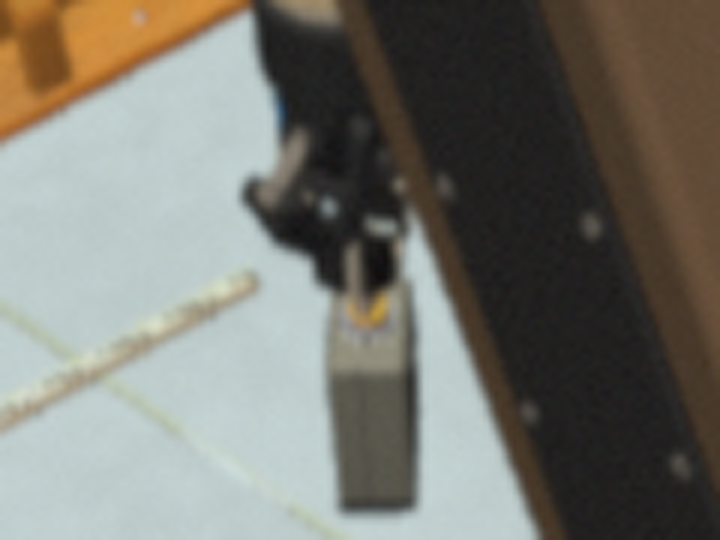

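Knob is just above the tip. Descending in small steps with force checks.

```bash
for i in 1; do python3 -m inch '[{"tx":-0.0004,"ty":0,"tz":-0.003,"rx":0,"ry":0,"rz":0,"fingers":255},{"tx":-0.0004,"ty":0,"tz":-0.006,"rx":0,"ry":0,"rz":0,"fingers":255},{"tx":-0.0004,"ty":0,"tz":-0.008,"rx":0,"ry":0,"rz":0,"fingers":255},{"tx":-0.0004,"ty":0,"tz":-0.008,"rx":0,"ry":0,"rz":0,"fingers":255}]'; done; python3 -m inch '[{"tx":0,"ty":0,"tz":-0.001,"rx":0,"ry":0,"rz":0,"fingers":255},{"tx":0,"ty":0,"tz":-0.002,"rx":0,"ry":0,"rz":0,"fingers":255},{"tx":0,"ty":0,"tz":-0.002,"rx":0,"ry":0,"rz":0,"fingers":255}]'; python3 -c "from h import *; st()" | egrep "ft|torq|ee_pos"
```

```text
clock: 19.6
ee_pos: [0.5374, 0.1977, 0.1384]
tcp_rot: [-1.57, -0.001, -0.986]
ft_force: [-0.4, 1.8, -0.3]
opening: 0.0324
clock: 19.98
ee_pos: [0.5373, 0.1977, 0.1363]
tcp_rot: [-1.57, -0.0, -0.986]
ft_force: [0.3, 1.1, -0.5]
opening: 0.0323
ee_pos [0.5373 0.1977 0.1363]
ft_force [ 0.2913  1.0934 -0.4965]
torque [ 0.1241 -0.0193  0.0047]
```

It has entered the bore with no axial resistance. There's about 1.1 N sideways along +u, so I'll shift that way to relieve it.

```bash
python3 -m inch '[{"tx":0.0002,"ty":0.0005,"tz":0,"rx":0,"ry":0,"rz":0,"fingers":255},{"tx":0.0004,"ty":0.001,"tz":0,"rx":0,"ry":0,"rz":0,"fingers":255},{"tx":0.0004,"ty":0.001,"tz":0,"rx":0,"ry":0,"rz":0,"fingers":255}]'; python3 - <<'E'
from h import *
for i in range(2):
    st_=sensors.state(); print(st_["ee_pos"].round(4) if hasattr(st_["ee_pos"],'round') else st_["ee_pos"], st_["ft_force"],st_["torque"])
    p=vision.get_image("side")
a=proj(p,[.5375,.1975,.09]).astype(int); save(p,"side14.png",(a[0]-50,a[0]+50,a[1]-60,a[1]+60),6)
E
```

```text
clock: 20.35
ee_pos: [0.5377, 0.1987, 0.1362]
tcp_rot: [-1.57, -0.0, -0.986]
ft_force: [0.5, 0.6, -0.4]
opening: 0.0324
[0.5377 0.1987 0.1362] [ 0.54013849  0.55280639 -0.3929337 ] [ 0.02603906 -0.02165325  0.03793117]
[0.5377 0.1987 0.1363] [-0.36883489  0.11142278  0.40301408] [-0.01007749 -0.00635031  0.06383365]
```

View pics/side14.png

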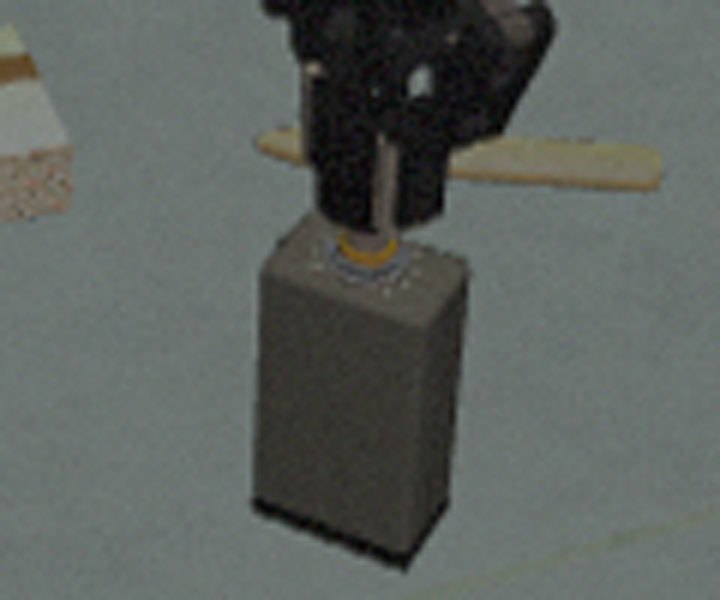

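Forces are gone and the control is standing. Continuing down.

```bash
python3 -m inch '[{"tx":0,"ty":0,"tz":-0.002,"rx":0,"ry":0,"rz":0,"fingers":255},{"tx":0,"ty":0,"tz":-0.004,"rx":0,"ry":0,"rz":0,"fingers":255},{"tx":0,"ty":0,"tz":-0.005,"rx":0,"ry":0,"rz":0,"fingers":255},{"tx":0,"ty":0,"tz":-0.005,"rx":0,"ry":0,"rz":0,"fingers":255}]';python3 -c "from h import *; st()" | egrep "ft|torq|ee_pos"; python3 -m inch '[{"tx":0,"ty":0,"tz":-0.0015,"rx":0,"ry":0,"rz":0,"fingers":255},{"tx":0,"ty":0,"tz":-0.003,"rx":0,"ry":0,"rz":0,"fingers":255},{"tx":0,"ty":0,"tz":-0.003,"rx":0,"ry":0,"rz":0,"fingers":255}]';python3 -c "from h import *; st()" | egrep "ft|torq|ee_pos"
```

```text
clock: 20.95
ee_pos: [0.5376, 0.1987, 0.1312]
tcp_rot: [-1.57, -0.0, -0.986]
ft_force: [1.1, 0.2, 0.3]
opening: 0.0323
ee_pos [0.5376 0.1987 0.1312]
ft_force [1.0521 0.1926 0.2646]
torque [ 0.026   0.0231 -0.043 ]
clock: 21.32
ee_pos: [0.5376, 0.1986, 0.128]
tcp_rot: [-1.57, -0.0, -0.986]
ft_force: [0.1, -0.7, -0.7]
opening: 0.0326
ee_pos [0.5376 0.1986 0.128 ]
ft_force [ 0.1353 -0.7078 -0.7251]
torque [ 0.0005 -0.0089 -0.0157]
```

12.6 mm onto the spindle with no axial force, so the flats are matched. Now pressing in steps.

```bash
python3 -m inch '[{"tx":0,"ty":0,"tz":-0.001,"rx":0,"ry":0,"rz":0,"fingers":255},{"tx":0,"ty":0,"tz":-0.002,"rx":0,"ry":0,"rz":0,"fingers":255},{"tx":0,"ty":0,"tz":-0.002,"rx":0,"ry":0,"rz":0,"fingers":255}]';python3 -c "from h import *; st()" | egrep "ft|torq|ee_pos"; python3 -m inch '[{"tx":0,"ty":0,"tz":-0.001,"rx":0,"ry":0,"rz":0,"fingers":255},{"tx":0,"ty":0,"tz":-0.002,"rx":0,"ry":0,"rz":0,"fingers":255},{"tx":0,"ty":0,"tz":-0.002,"rx":0,"ry":0,"rz":0,"fingers":255}]';python3 -c "from h import *; st()" | egrep "ft|torq|ee_pos"
```

```text
clock: 21.7
ee_pos: [0.5377, 0.1987, 0.1263]
tcp_rot: [-1.57, -0.001, -0.986]
ft_force: [-1.2, 0.3, 4.8]
opening: 0.0325
ee_pos [0.5377 0.1987 0.1263]
ft_force [-1.2178  0.2574  4.7888]
torque [-0.028   0.1673  0.0281]
clock: 22.08
ee_pos: [0.5377, 0.1987, 0.1243]
tcp_rot: [-1.57, -0.001, -0.986]
ft_force: [-1.3, 0.2, 5.5]
opening: 0.0324
ee_pos [0.5377 0.1987 0.1243]
ft_force [-1.255   0.2241  5.5358]
torque [-0.017   0.1698 -0.0554]
```

Seated at a TCP height of about 0.1265, with spring force as expected. Press further and ease the sideways force.

```bash
python3 -m inch '[{"tx":-0.0003,"ty":0,"tz":-0.001,"rx":0,"ry":0,"rz":0,"fingers":255},{"tx":-0.0006,"ty":0,"tz":-0.002,"rx":0,"ry":0,"rz":0,"fingers":255},{"tx":-0.0006,"ty":0,"tz":-0.003,"rx":0,"ry":0,"rz":0,"fingers":255},{"tx":-0.0006,"ty":0,"tz":-0.003,"rx":0,"ry":0,"rz":0,"fingers":255},{"tx":-0.0006,"ty":0,"tz":-0.003,"rx":0,"ry":0,"rz":0,"fingers":255}]';python3 - <<'E'
from h import *
for i in range(3):
    s=sensors.state(); print(np.round(s["ee_pos"],4), np.round(s["ft_force"],2),np.round(s["torque"],3))
    p=vision.get_image(["side","scene","wrist"][i])
    if i<2:
        a=proj(p,[.5375,.1975,.09]).astype(int); save(p,f"p15_{i}.png",(a[0]-50,a[0]+50,a[1]-60,a[1]+60),6)
    else: save(p,"p15_2.png")
E
```

```text
clock: 22.7
ee_pos: [0.5377, 0.1987, 0.1217]
tcp_rot: [-1.569, -0.001, -0.986]
ft_force: [-0.1, -1.3, 7.9]
opening: 0.0327
[0.5377 0.1987 0.1217] [-0.09 -1.26  7.88] [-0.092 -0.035  0.03 ]
[0.5376 0.1987 0.1217] [-0.09 -0.56  7.35] [-0.123 -0.045 -0.019]
[0.5376 0.1987 0.1217] [-0.71 -0.68  6.57] [-0.061 -0.021  0.006]
```

View pics/p15_0.png

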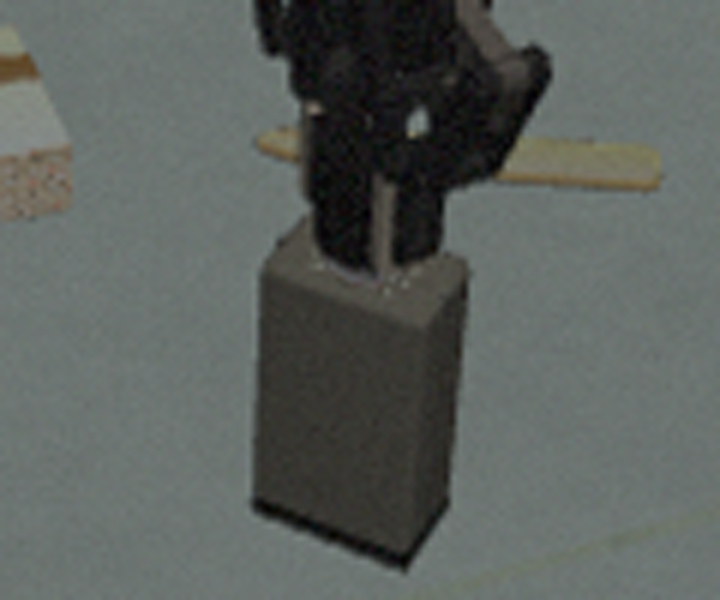

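View pics/p15_2.png

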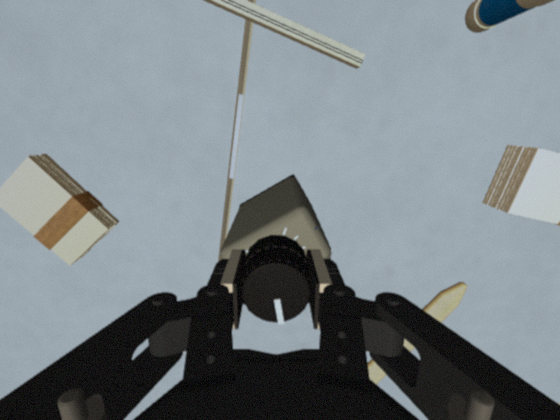

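4.8 mm pressed by height but only about 7 N by force. Press slightly more to reach the stop with margin.

```bash
python3 -m inch '[{"tx":0,"ty":0,"tz":-0.0007,"rx":0,"ry":0,"rz":0,"fingers":255},{"tx":0,"ty":0,"tz":-0.0012,"rx":0,"ry":0,"rz":0,"fingers":255},{"tx":0,"ty":0,"tz":-0.0012,"rx":0,"ry":0,"rz":0,"fingers":255},{"tx":0,"ty":0,"tz":-0.0012,"rx":0,"ry":0,"rz":0,"fingers":255}]';python3 - <<'E'
from h import *
for i in range(4):
    s=sensors.state(); print(np.round(s["ee_pos"],4), np.round(s["ft_force"],2),np.round(s["torque"],3))
    p=vision.get_image("side")
E
```

```text
clock: 23.35
ee_pos: [0.5378, 0.1987, 0.1209]
tcp_rot: [-1.568, -0.001, -0.986]
ft_force: [-1.5, -0.3, 7.7]
opening: 0.0326
[0.5378 0.1987 0.1209] [-1.48 -0.29  7.69] [-0.101  0.292  0.036]
[0.5378 0.1988 0.1209] [-2.24 -0.61  7.43] [-0.066  0.159  0.024]
[0.5378 0.1988 0.1209] [-0.54 -1.26  8.05] [-0.083  0.267 -0.004]
[0.5378 0.1988 0.1209] [-1.56 -0.95  6.98] [-0.07   0.261 -0.029]
```

```bash
python3 -m inch '[{"tx":-0.0004,"ty":0,"tz":-0.0006,"rx":0,"ry":0,"rz":0,"fingers":255},{"tx":-0.0004,"ty":0,"tz":-0.001,"rx":0,"ry":0,"rz":0,"fingers":255},{"tx":-0.0004,"ty":0,"tz":-0.001,"rx":0,"ry":0,"rz":0,"fingers":255},{"tx":-0.0004,"ty":0,"tz":-0.001,"rx":0,"ry":0,"rz":0,"fingers":255}]';python3 - <<'E'
from h import *
for i in range(4):
    s=sensors.state(); print(np.round(s["ee_pos"],4), np.round(s["ft_force"],2),np.round(s["torque"],3))
    p=vision.get_image("side" if i%2 else "scene"); a=proj(p,[.5375,.1975,.09]).astype(int); save(p,f"p16_{i}.png",(a[0]-50,a[0]+50,a[1]-60,a[1]+60),6)
    if i>1: save(p,f"p16_full{i}.png")
E
```

```text
clock: 24.05
ee_pos: [0.5378, 0.1988, 0.1206]
tcp_rot: [-1.567, -0.002, -0.986]
ft_force: [-1.3, -1.8, 10.6]
opening: 0.0326
[0.5378 0.1988 0.1206] [-1.25 -1.85 10.56] [-0.179  0.272 -0.022]
[0.5378 0.1988 0.1207] [-0.97  0.12 11.48] [-0.117  0.289 -0.006]
[0.5378 0.1988 0.1207] [-1.71 -0.29 11.06] [-0.151  0.291  0.055]
[0.5378 0.1988 0.1206] [-2.84 -0.75 11.4 ] [-0.119  0.306 -0.023]
```

View pics/p16_3.png

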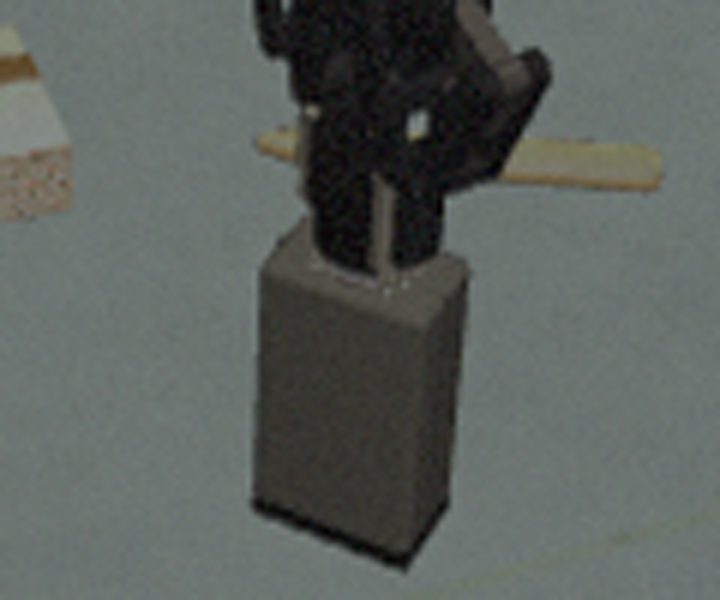

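View pics/p16_full3.png

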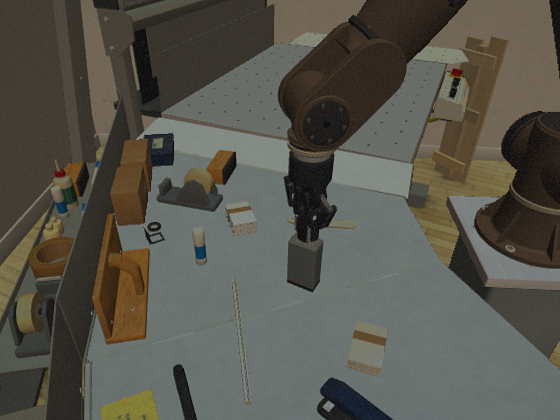

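The plunger is at its stop: z stalled at 0.1206, about 5.9 mm of travel, with 11 N. The control is standing square and the other things are unmoved. Handing in.

```bash
python3 -c "
from h import *
st(); print(ticket.hand_in()); st()" | egrep -v "joint|qvel"
```

```text
clock 24.25
 -3.50000e-03]
ee_pos [0.5378 0.1988 0.1207]
tcp_rot [-1.5666 -0.0019 -0.986 ]
ft_force [-2.66   -0.2927 11.26  ]
torque [-0.0952  0.2626 -0.0071]
opening 0.0324
the job is handed in; nothing more can be done
None
the job is handed in; nothing more can be done
```

I stood the control upright on its foot at about (0.537, 0.198) and let go of it. I then turned the knob about −46° to match the spindle flat, pushed it home, and handed in at 24 s while holding it pressed.

**Last checks:**
- **Fit:** the knob slid about 12.6 mm onto the spindle with no axial force, so the flats were matched. It seated at a tool height of about 0.1265 m.
- **Press:** the tool stopped at 0.1206 m, about 5.9 mm of travel, with 11 N up on the tool. That is above the 9 N full-press spring force, so the plunger is at its stop.
- **Scene:** in the side view the control stands upright. By eye, the other things in view, including the folder, one card pack, the glue stick and the white stick, are where they were.

**Checks that disagreed:**
- The camera and arm estimates of the spindle position differed by about 2 mm. I settled it with a 1 mm shift when a side force showed during insertion.
- Partway through pressing, the force suggested about 1 mm less travel than the height did, so I pressed on to the stop.
- A side force of up to about 3 N on the knob remained at the end.

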